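# Dry the last two folded cookies in the drop-door oven

### The arm

A 7-joint arm with a two-finger parallel gripper is mounted at the origin on a cart in front of the work surface, level with it; the furniture and walls round the work are solid. World frame = base frame: x ahead of the robot, y to its left, z up, the work surface at z = 0. Lengths are in m, angles in rad, forces in N, time in s.
With the tool pointing down it reaches from about 0.375 to 0.925 m from the base axis. Payload 3.1 kg.
Tool frame: the origin (TCP) lies between the finger pads; the fingertips stand 25 mm ahead of it and the grasp point (between the pads) lies 6 mm ahead of it (r.tcp_to_tips is the distance from the TCP to the fingertips, in m); z points along the fingers, y is the line along which they close (so a half turn about z gives the same grasp; the last joint's range is limited). The gripper opens to 85 mm and grips with 20 to 120 N. Pads are 22 mm wide; open, the fingers measure 114 mm over their backs; the gripper's body (76 mm by 85 mm) begins 54 mm behind the grasp point. The pads swing forward as they close: fully open they stand 13 mm farther back than shut.
Start: joints at [-1.262, 0.383, 0.044, 1.598, -0.018, 1.161, -0.05], TCP at [0.257, 0.597, 0.256] pointing down, gripper open.
Joint ranges: [-2.61, 2.61], [-0.41, 2.15], [-1.48, 1.57], [0, 2.5], [-1.57, 4.71], [0.05, 1.97], [-2.85, 2.85]. Speed limits (rad/s): [2.79, 2.79, 3.14, 3.14, 3.14, 3.14, 3.14].

### API

Orientations are given as a unit quaternion [w, x, y, z].
In Python, from cell import r gives the robot as it stands.
- The arm moves only by the shell command python3 -m inch 'ROWS'. ROWS is JSON, a list of rows, each an object of numbers: "grip": the finger opening in m, from 0 to 0.0854; "tx", "ty", "tz": the shift along the world's x, y, z in m; "twist": the turn about the world's z in degrees. In form: [{"grip": .., "tx": .., "ty": .., "tz": .., "twist": ..}, ...]. A call has 1 to 10 rows; each row is the pose to reach, as a shift and turn from the pose commanded when the call began; what a row does not reach only later rows make up. A row lasts 1/10 s, in which the tool goes at most 50 mm and 8.59 degrees, less where a joint would pass 70% of its speed; a pose out of reach is approached as far as the arm can. A call with a gripper value outside its range is refused whole. The fingers move at their own pace and stop on an object; the grip force is fixed at half the most. Time passes only in rows, so rows that repeat a pose let the fingers close. It gives the time, the measured TCP pose, the force, the opening and the grip force at its end, in the units of the state.
- r.get_state(): the state, without advancing time (a new reading comes with each control period).
- r.capture(name): name is "scene" or "top" or "wrist"; returns a dict with "pixels" (400x640x3 uint8, red, green, blue), "depth" (400x640 float32, m along the optical axis (not along the pixel's ray), 0 where there is no reading), "K" (3x3 intrinsics, pixels), "D" ([k1, k2, p1, p2, k3] as OpenCV has them; the pictures are not rectified), "R" (3x3) and "t" (3): a world point X has camera coordinates R X + t; the wrist camera has in their place "hand_eye" (4x4, takes a point from camera to tool coordinates, whose origin is the TCP and whose axes are the flange's). Camera axes: x right, y down, z forward; pixel columns grow to the right and rows downward; lengths in m; the calibration is good to about 2 mm. A picture is of the moment at which its call begins: read the wrist's pose just before it.
- r.sign_off(): hands the job in; it is judged then, once.
The state is a dict: "t": time; "q": joint angles; "joint_velocities": joint speeds; "tau": joint torques, N m; "tcp_pos": TCP position; "tcp_rot": TCP orientation; "force": force on the tool from outside, world axes, zero at the start; "ft_torque": the same for the moment, N m; "width": opening from 0.0 (shut) to 1.0 (fully open); "gripper_force": force on a finger pad.
Only numpy, scipy, OpenCV 4.12 (cv2) and the standard library are available. Lean on these libraries where they do the work, as an engineer would, in place of code of your own. Each camera call takes 0.05 s, during which the arm holds its last target. There are 200 camera calls.

### The job

Two freshly folded cookies are still standing on the table: put them in the small drying oven. Pull its leaning glass door down as far as it goes, stand each cookie upright in one of the empty little tins inside, the way it stands on the table, and push the door back up until it is fully shut. Do not let the door drop or slam, and leave the cookie that is already in the oven and the bottle, timer and vanilla tin as they are.

Things in the scene. Friction and masses are not known exactly. Their poses are not given: they have to be found in the camera images.
- oven: steel drying oven (mm): 235 deep x 264 wide x 196 high, fixed. Origin on the table under the middle of the door's hinge line; x level into the oven, y along the hinge, z up. Floor at z 58; walls at y = +-129 to 132. The front leans back 28 deg from the hinge (x 0, z 60) to the roof's front edge (x 79, z 191 to 196), so reach the tins through the front, tilted forwards
- door_hinge (a point): middle of the door's hinge line, 60 mm above the table, at x 0, y 0 of the oven; the hinge runs along the oven's y
- oven_door (a joint): angle (rad) of the glass door about its bottom hinge: 0 = shut (leaning back 28 deg), 0.49 = upright, 2.06 = fully down and level. Door 150 mm tall from the hinge, 262 wide, 12 thick, 0.45 kg; the stiff hinge holds it within about 0.6 rad of upright, farther down it falls unless held
- door_grip (a point): centre of the door's black grip, a round bar 36 mm long, 19 mm diameter, along the hinge direction (pinch its flat ends, it turns freely between the fingers), on a thin stem past the middle of the door's top edge. Runs on a 181 mm circle about the hinge: door shut, 67 mm behind the hinge line and 228 above the table; fully down, 180 mm in front and 40 above the table
- tin_1: one of three alike shallow oblong aluminium tins in a row along the oven's y, 64 mm apart, centres 65 mm behind the hinge line; 62 mm long (oven x), 50 wide, 6 high, walls 2.5, fixed on the oven floor. Origin at the centre of its underside. One of the three holds a cookie at the start; which one varies
- tin_2: one of three alike shallow oblong aluminium tins in a row along the oven's y, 64 mm apart, centres 65 mm behind the hinge line; 62 mm long (oven x), 50 wide, 6 high, walls 2.5, fixed on the oven floor. Origin at the centre of its underside. One of the three holds a cookie at the start; which one varies
- tin_3: one of three alike shallow oblong aluminium tins in a row along the oven's y, 64 mm apart, centres 65 mm behind the hinge line; 62 mm long (oven x), 50 wide, 6 high, walls 2.5, fixed on the oven floor. Origin at the centre of its underside. One of the three holds a cookie at the start; which one varies
- tin_1_floor (a point): centre of the inner floor of tin_1, 2.5 mm above its underside
- tin_2_floor (a point): centre of the inner floor of tin_2, 2.5 mm above its underside
- tin_3_floor (a point): centre of the inner floor of tin_3, 2.5 mm above its underside
- cookie_a: folded cookie to be dried, standing on the table on its fold: 23 mm wide along its own x, 43 mm long along its own y, 34 mm high, 12 g; origin at the centre of its underside, z up. Grip it across its 23 mm width and low: its sides are upright only up to about 13 mm and lean in above
- cookie_b: the other folded cookie to be dried, standing on the table on its fold: 28 mm wide along its own x, 44 mm long along its own y, 30 mm high, 12 g; origin at the centre of its underside, z up. Grip it across its 28 mm width and low: its sides are upright only up to about 13 mm and lean in above
- cookie_in: folded cookie that already stands in one of the oven's tins: 25 mm wide along its own x, 42 mm long along its own y (into the oven), 31 mm high; origin at the centre of its underside. Leave it alone
- twist_timer: white round kitchen timer with a twist grip, 67 mm in diameter, 50 mm high, standing loose on the table; origin at the centre of its underside. Bystander
- oil_bottle: squeeze bottle of oil with an orange nozzle, 60 mm in diameter, 207 mm high, standing loose on the table to the right of the oven; origin at the centre of its underside. Bystander
- vanilla_tin: round vanilla tin, 66 mm in diameter, 70 mm high, standing loose on the table to the left; origin at the centre of its underside. Bystander

How it is judged:
On the way, in this order (a step that is already met when the one before it is completed fails the run):
1. the oven door is pulled fully down (value of joint oven_door above 1.95 rad), for 0.2 s.
2. both cookies stand in empty tins in the oven, released, with the door still down (((horizontal distance between cookie_a and tin_1_floor below 0.016 m and z of cookie_a in the frame of tin_1 between -0.003 and 0.009 m and angle between cookie_a's own z axis and vertical below 0.3 rad) or (horizontal distance between cookie_a and tin_2_floor below 0.016 m and z of cookie_a in the frame of tin_2 between -0.003 and 0.009 m and angle between cookie_a's own z axis and vertical below 0.3 rad) or (horizontal distance between cookie_a and tin_3_floor below 0.016 m and z of cookie_a in the frame of tin_3 between -0.003 and 0.009 m and angle between cookie_a's own z axis and vertical below 0.3 rad)) and ((horizontal distance between cookie_b and tin_1_floor below 0.016 m and z of cookie_b in the frame of tin_1 between -0.003 and 0.009 m and angle between cookie_b's own z axis and vertical below 0.3 rad) or (horizontal distance between cookie_b and tin_2_floor below 0.016 m and z of cookie_b in the frame of tin_2 between -0.003 and 0.009 m and angle between cookie_b's own z axis and vertical below 0.3 rad) or (horizontal distance between cookie_b and tin_3_floor below 0.016 m and z of cookie_b in the frame of tin_3 between -0.003 and 0.009 m and angle between cookie_b's own z axis and vertical below 0.3 rad)) and linear speed of each of cookie_a, cookie_b below 0.02 m/s and contact force between the fingers and cookie_a below 0.05 N and contact force between the fingers and cookie_b below 0.05 N and value of joint oven_door above 1.8 rad), for 0.2 s.
At the end, for the whole second after the job is handed in: Door fully shut (within 0.04 rad). Each of the two cookies at rest in a tin of its own that was empty: on the tin floor, within 16 mm of the tin's centre, upright within 0.3 rad. The cookie that was in the oven still upright in its tin, within 12 mm of where it was (value of joint oven_door below 0.04 rad and ((horizontal distance between cookie_a and tin_1_floor below 0.016 m and z of cookie_a in the frame of tin_1 between -0.003 and 0.009 m and angle between cookie_a's own z axis and vertical below 0.3 rad) or (horizontal distance between cookie_a and tin_2_floor below 0.016 m and z of cookie_a in the frame of tin_2 between -0.003 and 0.009 m and angle between cookie_a's own z axis and vertical below 0.3 rad) or (horizontal distance between cookie_a and tin_3_floor below 0.016 m and z of cookie_a in the frame of tin_3 between -0.003 and 0.009 m and angle between cookie_a's own z axis and vertical below 0.3 rad)) and ((horizontal distance between cookie_b and tin_1_floor below 0.016 m and z of cookie_b in the frame of tin_1 between -0.003 and 0.009 m and angle between cookie_b's own z axis and vertical below 0.3 rad) or (horizontal distance between cookie_b and tin_2_floor below 0.016 m and z of cookie_b in the frame of tin_2 between -0.003 and 0.009 m and angle between cookie_b's own z axis and vertical below 0.3 rad) or (horizontal distance between cookie_b and tin_3_floor below 0.016 m and z of cookie_b in the frame of tin_3 between -0.003 and 0.009 m and angle between cookie_b's own z axis and vertical below 0.3 rad)) and linear speed of each of cookie_a, cookie_b below 0.02 m/s and ((horizontal distance between cookie_in and tin_1_floor below 0.016 m and z of cookie_in in the frame of tin_1 between -0.003 and 0.009 m and angle between cookie_in's own z axis and vertical below 0.3 rad) or (horizontal distance between cookie_in and tin_2_floor below 0.016 m and z of cookie_in in the frame of tin_2 between -0.003 and 0.009 m and angle between cookie_in's own z axis and vertical below 0.3 rad) or (horizontal distance between cookie_in and tin_3_floor below 0.016 m and z of cookie_in in the frame of tin_3 between -0.003 and 0.009 m and angle between cookie_in's own z axis and vertical below 0.3 rad)) and distance of cookie_in from where it was at the start of the episode below 0.012 m); the robot touches nothing.
It fails at once if the door drops or slams (turns faster than 3 rad/s) (velocity of joint oven_door above 3 rad/s or velocity of joint oven_door below -3 rad/s).
It fails at once if the cookie already in the oven is shoved out of place (more than 20 mm) (distance of cookie_in from where it was at the start of the episode above 0.02 m).
It fails at once if the bottle, the timer or the vanilla tin is moved more than 25 mm or tipped over (distance of any of oil_bottle, twist_timer, vanilla_tin from where it was at the start of the episode above 0.025 m or angle between any of oil_bottle, twist_timer, vanilla_tin's own z axis and vertical above 0.4 rad).
It also fails if it takes over 72 s, if anything falls off the work surface, if the arm or the gripper's body presses on something with over 40 N, if the wrist force passes 120 N, or if a joint passes its speed limit or range.

## Working session

There is one attempt and no reset: what is moved stays moved. The work goes in short steps, Python scripts to look and compute and a shell command to move; the robot and the scene stay as the last step left them, time stands still between calls to the robot, and variables do not carry over. Pictures are saved under pics/ and viewed, at most 10 in all, crops included, and the job is handed in when it is done.

```bash
ls; mkdir -p pics
cat > h.py <<'E'
import numpy as np, cv2
from cell import r
from scipy.spatial.transform import Rotation as Ro
def cap(name, fn=None):
    s=r.get_state(); c=r.capture(name); c['s']=s
    if fn: cv2.imwrite('pics/'+fn,cv2.cvtColor(c['pixels'],cv2.COLOR_RGB2BGR))
    np.savez('pics/'+(fn or name)+'.npz',**{k:v for k,v in c.items() if k!='s'},p=s['tcp_pos'],q=s['tcp_rot'])
    return c
def cloud(fn):
    c=np.load('pics/'+fn+'.npz'); d=c['depth'].astype(float); h,w=d.shape
    u,v=np.meshgrid(np.arange(w),np.arange(h))
    n=cv2.undistortPoints(np.stack([u,v],-1).reshape(-1,1,2).astype(float),c['K'],c['D']).reshape(h,w,2)
    P=np.dstack([n*d[...,None],d])
    if 'hand_eye' in c:
        H=c['hand_eye']; P=P@H[:3,:3].T+H[:3,3]; q=c['q']
        P=P@Ro.from_quat(q[[1,2,3,0]]).as_matrix().T+c['p']
    else: P=(P-c['t'])@c['R']
    P[d==0]=np.nan
    return P,c['pixels']
E
python3 - <<'E'
from h import *
s=r.get_state(); print({k:np.round(v,3) for k,v in s.items()}); print(r.tcp_to_tips)
cap('top','top0.png'); cap('scene','scene0.png')
E
```

```text
pics
{'t': np.float64(0.0), 'q': array([-1.262,  0.384,  0.044,  1.6  , -0.018,  1.161, -0.05 ]), 'joint_velocities': array([ 0.001, -0.   ,  0.001, -0.001, -0.001,  0.001, -0.   ]), 'tau': array([ 0.0000e+00, -4.3346e+01,  1.0250e+00, -2.4952e+01,  1.1000e-02,
        1.1000e-02, -0.0000e+00]), 'tcp_pos': array([0.257, 0.596, 0.255]), 'tcp_rot': array([-0.   ,  0.202,  0.979, -0.001]), 'force': array([ 0.776, -0.427,  0.716]), 'ft_torque': array([-0.048, -0.021, -0.006]), 'gripper_force': np.float64(0.0), 'width': np.float64(1.003)}
0.025
```

View pics/top0.png

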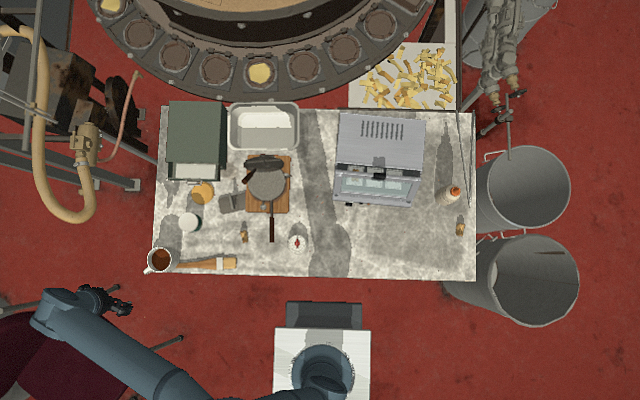

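View pics/scene0.png

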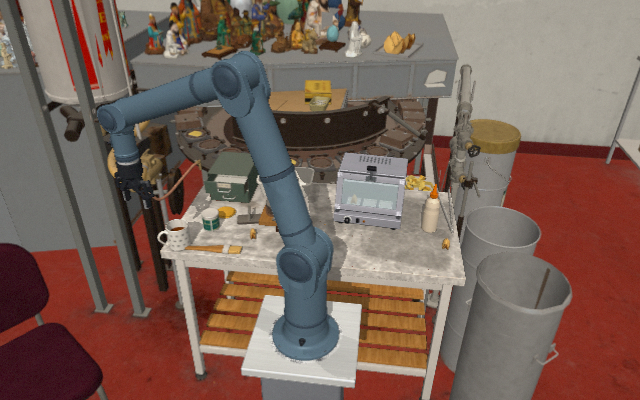

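Top view: oven (335–425, 112–205) with its grip near (380,168), cookies at (244,236) and (460,228), timer (298,242), bottle (453,195), vanilla tin (190,223).

```bash
python3 - <<'E'
from h import *
P,I=cloud('top0.png')
for n,(u,v) in dict(grip=(380,168),roofFL=(343,160),roofFR=(417,166),roofBL=(342,113),roofBR=(424,122),ca=(244,236),cb=(460,228),timer=(298,242),bottle=(453,195),van=(190,223)).items():
    p=P[v-1:v+2,u-1:u+2].reshape(-1,3); print(n,np.round(np.nanmedian(p,0),3))
def seg(n,u0,u1,v0,v1,z0,z1):
    p=P[v0:v1,u0:u1].reshape(-1,3); p=p[(p[:,2]>z0)&(p[:,2]<z1)]
    print(n,len(p),p.mean(0).round(3),p.min(0).round(3),p.max(0).round(3), np.round(cv2.minAreaRect((p[:,:2]*1000).astype(np.float32)),1) if 0 else cv2.minAreaRect((p[:,:2]*1000).astype(np.float32)))
seg('roof',325,435,100,215,.18,.205)
seg('grip',368,395,155,182,.215,.26)
seg('ca',232,256,224,248,.012,.045)
seg('cb',450,470,215,240,.012,.045)
np.set_printoptions(linewidth=200)
print((P[228:244,236:253,2]*1000).round(0))
E
python3 -c "
import cv2;i=cv2.imread('pics/top0.png')
a=cv2.resize(i[222:250,222:267],None,fx=8,fy=8,interpolation=2);b=cv2.resize(i[185:245,430:475],None,fx=8,fy=8,interpolation=2);c=cv2.resize(i[150:215,325:430],None,fx=7,fy=7,interpolation=2)
import numpy as np
o=np.zeros((600,800,3),'u1')
o[:224,:360]=a;o[:480,400:760]=b
cv2.imwrite('pics/crop0.png',o)"
```

```text
grip [ 0.683 -0.173  0.061]
roofFL [ 0.682 -0.047  0.194]
roofFR [ 0.669 -0.271  0.197]
roofBL [ 0.828 -0.041  0.19 ]
roofBR [ 0.807 -0.292  0.197]
ca [0.448 0.275 0.012]
cb [ 0.495 -0.449  0.014]
timer [0.433 0.091 0.041]
bottle [ 0.587 -0.388  0.162]
van [0.484 0.443 0.07 ]
roof 4883 [ 0.731 -0.158  0.196] [ 0.615 -0.295  0.18 ] [ 0.831 -0.021  0.205] ((722.5023803710938, -158.21429443359375), (264.96722412109375, 200.63330078125), 86.35671997070312)
grip 84 [ 0.628 -0.151  0.242] [ 0.619 -0.169  0.217] [ 0.638 -0.134  0.25 ] ((628.4656982421875, -151.3970489501953), (35.451271057128906, 18.450021743774414), 88.08212280273438)
ca 60 [0.447 0.276 0.022] [0.424 0.251 0.012] [0.468 0.316 0.04 ] ((452.746826171875, 281.6942138671875), (64.38753509521484, 31.313810348510742), 46.21647262573242)
cb 57 [ 0.491 -0.449  0.02 ] [ 0.468 -0.463  0.012] [ 0.512 -0.438  0.034] ((489.7508544921875, -447.67156982421875), (21.039894104003906, 44.05039596557617), 76.19734954833984)
[[  3.  10.  -0.   4.  -1.  -2.  -1.   2.   2.  -3.   2.  -5.  -2.   1.  -0.   8. -12.]
 [ -1.  -3.  -2.   8.   2.  -1.
[... 589 characters left out ...]
2.   4.  -1.   0.  -3.   5.  18.  15.  17.  12.  -1.  -3.  -1.   3.   4.  -1.   0.]
 [ -2.  -3.   0.   5.  -1.   2.  13.  18.   7.  12.  14.  -1.   5.   4.   8.   1.   4.]
 [  3.  -3.  -4.   2.  -4.  -2.  14.  24.  14.  13.   2.   3.   4.   3.  -1.  -2. -11.]
 [  2.  -1.  -2.   6.   1.   2.  18.  27.  24.  20.  12.   3.   2.   4.   6.  13.   3.]
 [  4.   8.  -0.  -7.   2.  -3.  23.  34.  28.  23.  17.  11.  -8.   1.  -0.  -0.  -4.]
 [ -6.  -2.  -0.  -1.   2.   0.  24.  29.  35.  29.  22.   7.  -3.   2.  -4.   3.  -1.]
 [ -3.   6.   8.  -1.   1.   6.  25.  29.  26.  30.  26.   3.   2.  -0.   5.   2.   4.]
 [ -1.   1.  -6.   1.   6.   6.   2.  25.  -1.   4.   2.   3.   3.   4.   2.   6.   0.]]
```

View pics/crop0.png

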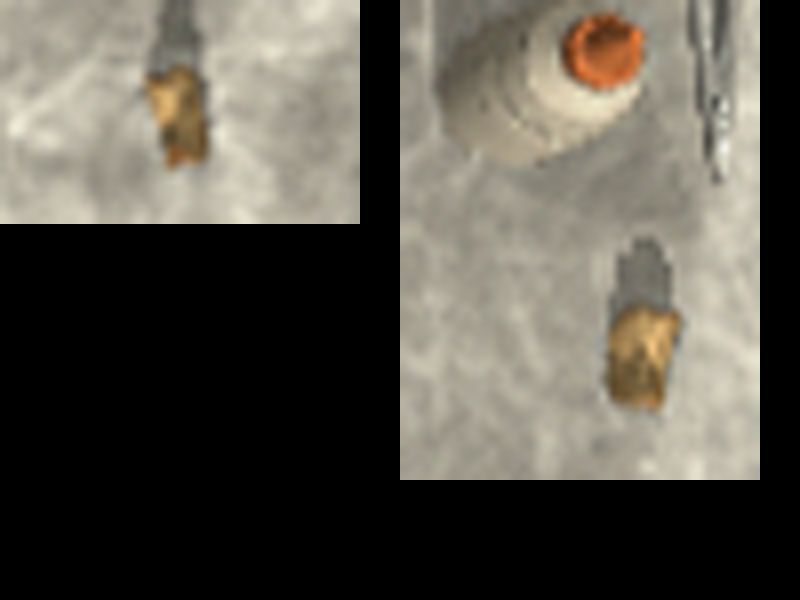

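Crop: both cookies stand with their length nearly along the world x (left one near top pixel (244,236), right one (460,228)). I go toward the oven, taking a wrist look at the left cookie on the way.

```bash
python3 -m inch '[{"tx":0.02,"ty":-0.03,"tz":0.035,"twist":7},{"tx":0.04,"ty":-0.07,"tz":0.06,"twist":14},{"tx":0.06,"ty":-0.11,"tz":0.08,"twist":20},{"tx":0.08,"ty":-0.155,"tz":0.1,"twist":20},{"tx":0.1,"ty":-0.2,"tz":0.1,"twist":20},{"tx":0.12,"ty":-0.245,"tz":0.1,"twist":20},{"tx":0.14,"ty":-0.29,"tz":0.1,"twist":20},{"tx":0.165,"ty":-0.316,"tz":0.1,"twist":20},{"tx":0.165,"ty":-0.316,"tz":0.1,"twist":20},{"tx":0.165,"ty":-0.316,"tz":0.1,"twist":20}]'
python3 - <<'E'
from h import *
c=cap('wrist','w1.png'); print(c['hand_eye'].round(3),c['K'].round(0))
print({k:np.round(v,3) for k,v in r.get_state().items() if k in('t','q','tcp_pos','tcp_rot','width')})
E
```

```text
[[-0.    -0.956 -0.294  0.076]
 [ 1.    -0.    -0.     0.   ]
 [ 0.    -0.294  0.956 -0.117]
 [ 0.     0.     0.     1.   ]] [[318.   0. 316.]
 [  0. 318. 203.]
 [  0.   0.   1.]]
{'t': np.float64(0.15), 'q': array([-1.262,  0.384,  0.044,  1.599, -0.018,  1.161, -0.05 ]), 'tcp_pos': array([0.257, 0.596, 0.255]), 'tcp_rot': array([-0.   ,  0.202,  0.979, -0.001]), 'width': np.float64(0.996)}$[0]: bad value
```

View pics/w1.png

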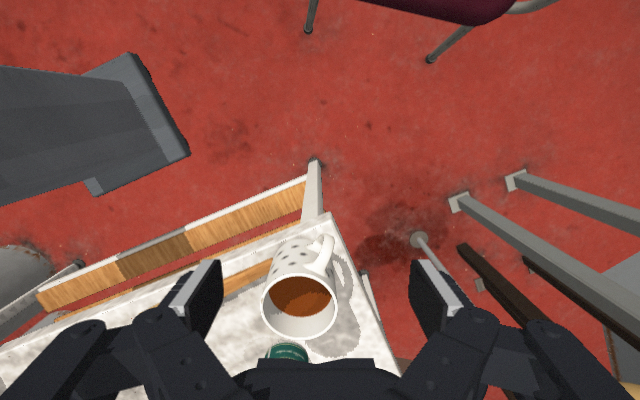

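The wrist camera (on the robot side of the hand) shows a mug at (300,300) below; rows need all five numbers.

```bash
python3 -m inch '[{"grip":0.085,"tx":0.02,"ty":-0.03,"tz":0.035,"twist":7},{"grip":0.085,"tx":0.04,"ty":-0.07,"tz":0.06,"twist":14},{"grip":0.085,"tx":0.06,"ty":-0.11,"tz":0.08,"twist":20},{"grip":0.085,"tx":0.08,"ty":-0.155,"tz":0.1,"twist":20},{"grip":0.085,"tx":0.1,"ty":-0.2,"tz":0.1,"twist":20},{"grip":0.085,"tx":0.12,"ty":-0.245,"tz":0.1,"twist":20},{"grip":0.085,"tx":0.14,"ty":-0.29,"tz":0.1,"twist":20},{"grip":0.085,"tx":0.165,"ty":-0.316,"tz":0.1,"twist":20},{"grip":0.085,"tx":0.165,"ty":-0.316,"tz":0.1,"twist":20},{"grip":0.085,"tx":0.165,"ty":-0.316,"tz":0.1,"twist":20}]'
python3 - <<'E'
from h import *
c=cap('wrist','w2.png')
P,I=cloud('w2.png')
u0=P[...,0];m=(abs(P[...,0]-.447)<.05)&(abs(P[...,1]-.276)<.05)&(P[...,2]>.008)&(P[...,2]<.045)
p=P[m]; print(len(p),p.mean(0).round(4)); print(cv2.minAreaRect((p[:,:2]*1000).astype(np.float32)))
lo=p[p[:,2]<.02]; print(cv2.minAreaRect((lo[:,:2]*1000).astype(np.float32)))
print({k:np.round(v,3) for k,v in r.get_state().items() if k in('t','q','tcp_pos','tcp_rot','width')})
E
```

```text
t: 1.15
tcp_pos: [0.4225, 0.2799, 0.3561]
tcp_rot: [-0.0, 0.03, 1.0, 0.0]
force: [0.2, 0.4, -0.4]
width: 0.993
gripper_force: 0.0
327 [0.4472 0.2752 0.0197]
((445.9591064453125, 274.21112060546875), (40.774478912353516, 20.990644454956055), 13.228010177612305)
((445.51025390625, 274.734375), (40.268733978271484, 20.892797470092773), 11.22024154663086)
{'t': np.float64(1.2), 'q': array([-0.873,  0.028,  0.209,  1.817, -0.007,  1.297,  0.851]), 'tcp_pos': array([0.422, 0.281, 0.356]), 'tcp_rot': array([-0.   ,  0.029,  1.   ,  0.   ]), 'width': np.float64(1.001)}
```

View pics/w2.png

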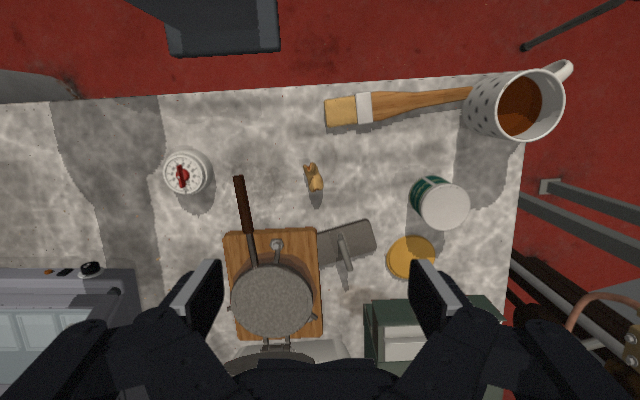

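Cookie at (313,177) is 21×41 mm seen, so it is cookie_a, at (0.4465, 0.2747) with its length about +12° from world x. On to a view of the oven.

```bash
python3 -m inch '[{"grip":0.085,"tx":0.01,"ty":-0.05,"tz":0.01,"twist":0},{"grip":0.085,"tx":0.02,"ty":-0.1,"tz":0.02,"twist":0},{"grip":0.085,"tx":0.03,"ty":-0.145,"tz":0.03,"twist":0},{"grip":0.085,"tx":0.04,"ty":-0.19,"tz":0.04,"twist":0},{"grip":0.085,"tx":0.05,"ty":-0.235,"tz":0.05,"twist":0},{"grip":0.085,"tx":0.06,"ty":-0.28,"tz":0.06,"twist":0},{"grip":0.085,"tx":0.07,"ty":-0.325,"tz":0.06,"twist":0},{"grip":0.085,"tx":0.08,"ty":-0.375,"tz":0.06,"twist":0},{"grip":0.085,"tx":0.08,"ty":-0.43,"tz":0.06,"twist":0},{"grip":0.085,"tx":0.08,"ty":-0.43,"tz":0.06,"twist":0}]'
python3 - <<'E'
from h import *
c=cap('wrist','w3.png')
P,I=cloud('w3.png')
m=(P[...,2]>.185)&(P[...,2]<.203)&(abs(P[...,0]-.72)<.15)&(abs(P[...,1]+.155)<.17)
p=P[m]; print('roof',len(p),p.mean(0).round(4)); print(cv2.minAreaRect((p[:,:2]*1000).astype(np.float32)))
# front edge: min x per y-bin
y=p[:,1];b=np.arange(-.27,-.04,.01)
e=np.array([[t,np.percentile(p[abs(y-t)<.005,0],3)] for t in b if (abs(y-t)<.005).sum()>10]); print(e.round(3).tolist(), np.polyfit(e[:,0],e[:,1],1))
m=(abs(P[...,0]-.628)<.03)&(abs(P[...,1]+.15)<.03)&(P[...,2]>.215)
p=P[m]; print('grip',len(p),p.mean(0).round(4),p[:,2].max().round(4)); print(cv2.minAreaRect((p[:,:2]*1000).astype(np.float32)))
m=(P[...,2]>.03)&(P[...,2]<.07)&(P[...,0]<.62)&(P[...,0]>.5)&(abs(P[...,1]+.15)<.14)
p=P[m]; print('front',len(p),[ (t,np.percentile(p[abs(p[:,1]-t)<.01,0],5).round(3)) for t in np.arange(-.26,-.02,.03) if (abs(p[:,1]-t)<.01).sum()>10])
print({k:np.round(v,3) for k,v in r.get_state().items() if k in('t','q','tcp_pos','tcp_rot','width')})
E
```

```text
t: 2.2
tcp_pos: [0.5012, -0.1554, 0.4166]
tcp_rot: [0.0, 0.033, 0.999, -0.002]
force: [-1.6, -0.3, 0.1]
width: 0.997
gripper_force: 0.0
roof 14361 [ 0.6899 -0.1654  0.1955]
((696.2886962890625, -159.3362579345703), (263.2357177734375, 151.2457733154297), 86.49344635009766)
[[-0.27, 0.621], [-0.26, 0.622], [-0.25, 0.622], [-0.24, 0.622], [-0.23, 0.623], [-0.22, 0.623], [-0.21, 0.624], [-0.2, 0.625], [-0.19, 0.626], [-0.18, 0.626], [-0.17, 0.625], [-0.16, 0.625], [-0.15, 0.624], [-0.14, 0.627], [-0.13, 0.63], [-0.12, 0.631], [-0.11, 0.631], [-0.1, 0.632], [-0.09, 0.632], [-0.08, 0.634], [-0.07, 0.635], [-0.06, 0.636], [-0.05, 0.638]] [0.07168015 0.63903446]
grip 705 [ 0.627  -0.1542  0.239 ] 0.2465
((629.2008056640625, -153.91880798339844), (34.80051040649414, 20.39971923828125), 88.04656982421875)
front 3132 [(np.float64(-0.26), np.float64(0.56)), (np.float64(-0.23), np.float64(0.562)), (np.float64(-0.2), np.float64(0.564)), (np.float64(-0.17), np.float64(0.566)), (np.float64(-0.14), np.float64(0.567)), (np.float64(-0.11000000000000001), np.float64(0.567)), (np.float64(-0.08000000000000002), np.float64(0.558)), (np.float64(-0.05000000000000002), np.float64(0.574)), (np.float64(-0.020000000000000018), np.float64(0.576))]
{'t': np.float64(2.25), 'q': array([-0.459,  0.024,  0.697,  1.705, -0.014,  1.418,  1.746]), 'tcp_pos': array([ 0.502, -0.153,  0.416]), 'tcp_rot': array([-0.   ,  0.032,  0.999, -0.001]), 'width': np.float64(1.0)}
```

View pics/w3.png

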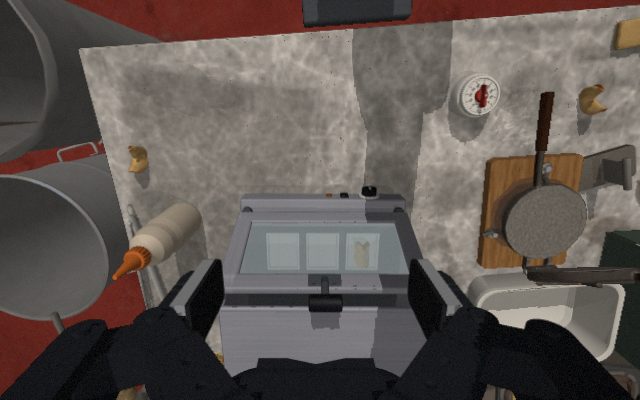

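Through the glass: tins at (284,250), (322,250) are empty, the one at (362,250), world +y side, is occupied; grip bar at (325,302). Go over the grip and down.

```bash
python3 -m inch '[{"grip":0.085,"tx":0.04,"ty":0,"tz":-0.02,"twist":0},{"grip":0.085,"tx":0.08,"ty":0,"tz":-0.04,"twist":0},{"grip":0.085,"tx":0.12,"ty":0,"tz":-0.06,"twist":0},{"grip":0.085,"tx":0.127,"ty":0,"tz":-0.1,"twist":0},{"grip":0.085,"tx":0.127,"ty":0,"tz":-0.14,"twist":0},{"grip":0.085,"tx":0.127,"ty":0,"tz":-0.15,"twist":0},{"grip":0.085,"tx":0.127,"ty":0,"tz":-0.15,"twist":0},{"grip":0.085,"tx":0.127,"ty":0,"tz":-0.15,"twist":0}]'
python3 - <<'E'
from h import *
c=cap('wrist','w4.png')
for i in range(1): print({k:np.round(v,4) for k,v in r.get_state().items() if k in('t','q','tcp_pos','tcp_rot','width')})
E
```

```text
t: 3.05
tcp_pos: [0.6303, -0.1479, 0.2681]
tcp_rot: [0.001, 0.028, 1.0, 0.0]
force: [-0.4, -0.5, 0.5]
width: 0.995
gripper_force: 0.0
{'t': np.float64(3.1), 'q': array([-0.348 ,  0.4276,  0.6785,  1.6179, -0.2853,  1.1926,  1.9057]), 'tcp_pos': array([ 0.6307, -0.1487,  0.2691]), 'tcp_rot': array([2.300e-03, 2.830e-02, 9.996e-01, 1.000e-04]), 'width': np.float64(0.9958)}
```

View pics/w4.png

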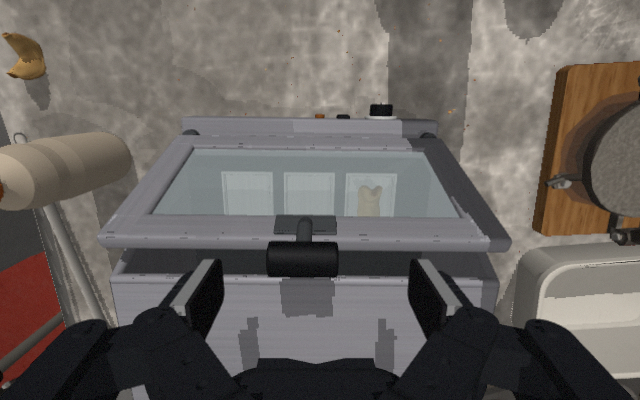

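Bar at (303,258), about 6 mm to −y of the hand's centre (316). Shift, lower, close.

```bash
python3 -m inch '[{"grip":0.085,"tx":-0.001,"ty":-0.006,"tz":-0.01,"twist":0},{"grip":0.085,"tx":-0.001,"ty":-0.006,"tz":-0.025,"twist":0},{"grip":0.085,"tx":-0.001,"ty":-0.006,"tz":-0.038,"twist":0},{"grip":0.07,"tx":-0.001,"ty":-0.006,"tz":-0.038,"twist":0},{"grip":0.05,"tx":-0.001,"ty":-0.006,"tz":-0.038,"twist":0},{"grip":0.03,"tx":-0.001,"ty":-0.006,"tz":-0.038,"twist":0},{"grip":0.03,"tx":-0.001,"ty":-0.006,"tz":-0.038,"twist":0},{"grip":0.03,"tx":-0.001,"ty":-0.006,"tz":-0.038,"twist":0},{"grip":0.03,"tx":-0.001,"ty":-0.006,"tz":-0.038,"twist":0},{"grip":0.03,"tx":-0.001,"ty":-0.006,"tz":-0.038,"twist":0}]'
python3 - <<'E'
import numpy as np
ph=28*np.pi/180
for k in range(0,33):
    a=k*2.06/30
    # grip polar angle: at shut (67,168) -> at 2.06 (-180,-20)
    t0=np.arctan2(168,67); R=181
    x,z=R*np.cos(t0+a)-67,R*np.sin(t0+a)-168
    print(k,round(a,2),'tx',round(x*.998),'ty',round(-x*.061),'tz',round(z))
E
```

```text
t: 4.1
tcp_pos: [0.6288, -0.1547, 0.2289]
tcp_rot: [0.001, 0.029, 1.0, 0.0]
force: [0.4, 1.4, 1.5]
width: 0.413
gripper_force: 61.1
0 0.0 tx 0 ty 0 tz 0
1 0.07 tx -12 ty 1 tz 4
2 0.14 tx -24 ty 1 tz 8
3 0.21 tx -36 ty 2 tz 10
4 0.27 tx -48 ty 3 tz 12
5 0.34 tx -60 ty 4 tz 13
6 0.41 tx -73 ty 4 tz 13
7 0.48 tx -85 ty 5 tz 12
8 0.55 tx -97 ty 6 tz 10
9 0.62 tx -110 ty 7 tz 8
10 0.69 tx -121 ty 7 tz 5
11 0.76 tx -133 ty 8 tz 0
12 0.82 tx -145 ty 9 tz -5
13 0.89 tx -156 ty 10 tz -10
14 0.96 tx -166 ty 10 tz -17
15 1.03 tx -176 ty 11 tz -24
16 1.1 tx -186 ty 11 tz -32
17 1.17 tx -195 ty 12 tz -40
18 1.24 tx -203 ty 12 tz -49
19 1.3 tx -211 ty 13 tz -59
20 1.37 tx -218 ty 13 tz -69
21 1.44 tx -225 ty 14 tz -80
22 1.51 tx -230 ty 14 tz -91
23 1.58 tx -235 ty 14 tz -102
24 1.65 tx -239 ty 15 tz -114
25 1.72 tx -243 ty 15 tz -126
26 1.79 tx -245 ty 15 tz -138
27 1.85 tx -247 ty 15 tz -151
28 1.92 tx -247 ty 15 tz -163
29 1.99 tx -247 ty 15 tz -175
30 2.06 tx -246 ty 15 tz -188
31 2.13 tx -245 ty 15 tz -200
32 2.2 tx -242 ty 15 tz -212
```

Gripped (35 mm). Pull along the arc.

```bash
python3 -m inch '[{"grip":0.03,"tx":-0.012,"ty":0.001,"tz":0.004,"twist":0},{"grip":0.03,"tx":-0.024,"ty":0.001,"tz":0.008,"twist":0},{"grip":0.03,"tx":-0.036,"ty":0.002,"tz":0.01,"twist":0},{"grip":0.03,"tx":-0.048,"ty":0.003,"tz":0.012,"twist":0},{"grip":0.03,"tx":-0.06,"ty":0.004,"tz":0.013,"twist":0},{"grip":0.03,"tx":-0.073,"ty":0.004,"tz":0.013,"twist":0},{"grip":0.03,"tx":-0.085,"ty":0.005,"tz":0.012,"twist":0},{"grip":0.03,"tx":-0.097,"ty":0.006,"tz":0.01,"twist":0},{"grip":0.03,"tx":-0.11,"ty":0.007,"tz":0.008,"twist":0},{"grip":0.03,"tx":-0.121,"ty":0.007,"tz":0.005,"twist":0}]'
```

```text
t: 5.1
tcp_pos: [0.5076, -0.1464, 0.2273]
tcp_rot: [0.003, 0.028, 1.0, -0.002]
force: [24.0, 0.1, -43.8]
width: 0.407
gripper_force: 65.9
```

Strong downward force: the path is too high. Measure the door's real angle by depth before going on.

Run:
```python
from h import *
c=cap('wrist','w5.png'); P,I=cloud('w5.png')
print({k:np.round(v,4) for k,v in c['s'].items() if k in('t','tcp_pos','force','width')})
o=np.array([.562,-.1504]);ex=np.array([.998,-.061]);ey=np.array([.061,.998])
X=(P[...,:2]-o)@ex;Y=(P[...,:2]-o)@ey;Z=P[...,2]
for y0,y1 in((-.13,-.07),(.07,.13)):
    m=(Y>y0)&(Y<y1)&(X<.03)&(X>-.12)&(Z>.09)&(Z<.22)
    print(m.sum()); 
    for z0 in np.arange(.09,.22,.02):
        k=m&(Z>=z0)&(Z<z0+.02)
        if k.sum()>5: print(round(z0+.01,2),k.sum(),np.percentile(X[k],[5,50,95]).round(3))
m=(abs(Y)<.016)&(abs(X+.054)<.03)&(Z>.17)&(Z<.26); 
if m.sum(): print('bar',m.sum(),X[m].mean(),np.percentile(Z[m],[5,50,95]),Y[m].mean())
```

```text
{'t': np.float64(5.1), 'tcp_pos': array([ 0.5076, -0.1464,  0.2273]), 'force': array([ 23.9882,   0.1354, -43.7508]), 'width': np.float64(0.4075)}
4987
0.1 377 [0.004 0.009 0.014]
0.12 497 [-0.002  0.003  0.007]
0.14 648 [-0.009 -0.004  0.001]
0.16 765 [-0.016 -0.01  -0.006]
0.18 619 [-0.023 -0.021 -0.017]
0.2 2081 [-0.025 -0.023 -0.017]
4666
0.1 389 [0.006 0.011 0.015]
0.12 506 [-0.     0.004  0.008]
0.14 673 [-0.007 -0.002  0.002]
0.16 685 [-0.014 -0.009 -0.005]
0.18 569 [-0.021 -0.019 -0.015]
0.2 1844 [-0.024 -0.021 -0.015]
bar 3573 -0.0521003968589129 [0.22389517 0.23212733 0.23436622] -0.00012587293434506314
```

The door was ajar at the start: the bar, roof and door plane all put the hinge at x≈0.582, with the door now at about 0.79 rad. Recompute the arc.

```bash
cat > arc.py <<'E'
import numpy as np,sys
a0,a1,n,cx,cy,cz=map(float,sys.argv[1:]); t0=np.radians(68.26)
for i,a in enumerate(np.linspace(a0,a1,int(n))):
    x=.181*np.cos(t0+a); z=.060+.181*np.sin(t0+a)+.003
    print(i,round(a,2),*np.round([.582+.998*x-cx,-.1516-.061*x-cy,z-cz],3))
E
python3 arc.py .79 2.08 23 .508 -.148 .236
```

```text
0 0.79 0.002 0.001 -0.007
1 0.85 -0.008 0.001 -0.012
2 0.91 -0.017 0.002 -0.017
3 0.97 -0.026 0.003 -0.022
4 1.02 -0.035 0.003 -0.028
5 1.08 -0.043 0.004 -0.035
6 1.14 -0.051 0.004 -0.042
7 1.2 -0.058 0.004 -0.05
8 1.26 -0.065 0.005 -0.058
9 1.32 -0.072 0.005 -0.066
10 1.38 -0.078 0.006 -0.075
11 1.44 -0.083 0.006 -0.084
12 1.49 -0.088 0.006 -0.093
13 1.55 -0.093 0.007 -0.103
14 1.61 -0.096 0.007 -0.113
15 1.67 -0.1 0.007 -0.123
16 1.73 -0.102 0.007 -0.133
17 1.79 -0.104 0.007 -0.144
18 1.85 -0.106 0.007 -0.154
19 1.9 -0.106 0.007 -0.165
20 1.96 -0.107 0.007 -0.175
21 2.02 -0.106 0.007 -0.186
22 2.08 -0.105 0.007 -0.196
```

```bash
python3 -m inch '[{"grip":0.03,"tx":0.0,"ty":0.001,"tz":-0.006,"twist":0},{"grip":0.03,"tx":-0.008,"ty":0.001,"tz":-0.012,"twist":0},{"grip":0.03,"tx":-0.017,"ty":0.002,"tz":-0.017,"twist":0},{"grip":0.03,"tx":-0.026,"ty":0.003,"tz":-0.022,"twist":0},{"grip":0.03,"tx":-0.035,"ty":0.003,"tz":-0.028,"twist":0},{"grip":0.03,"tx":-0.043,"ty":0.004,"tz":-0.035,"twist":0},{"grip":0.03,"tx":-0.051,"ty":0.004,"tz":-0.042,"twist":0},{"grip":0.03,"tx":-0.058,"ty":0.004,"tz":-0.05,"twist":0}]'
```

```text
t: 5.95
tcp_pos: [0.4518, -0.1426, 0.1867]
tcp_rot: [0.004, 0.028, 1.0, 0.002]
force: [0.9, 7.8, 4.5]
width: 0.408
gripper_force: 72.0
```

Forces are small now; continue (shifts relative to the last row).

```bash
python3 -m inch '[{"grip":0.03,"tx":-0.007,"ty":0.001,"tz":-0.008,"twist":0},{"grip":0.03,"tx":-0.014,"ty":0.001,"tz":-0.016,"twist":0},{"grip":0.03,"tx":-0.02,"ty":0.002,"tz":-0.025,"twist":0},{"grip":0.03,"tx":-0.025,"ty":0.002,"tz":-0.034,"twist":0},{"grip":0.03,"tx":-0.03,"ty":0.002,"tz":-0.043,"twist":0},{"grip":0.03,"tx":-0.035,"ty":0.003,"tz":-0.053,"twist":0},{"grip":0.03,"tx":-0.038,"ty":0.003,"tz":-0.063,"twist":0},{"grip":0.03,"tx":-0.042,"ty":0.003,"tz":-0.073,"twist":0}]' ; python3 -m inch '[{"grip":0.03,"tx":-0.002,"ty":0,"tz":-0.01,"twist":0},{"grip":0.03,"tx":-0.004,"ty":0,"tz":-0.021,"twist":0},{"grip":0.03,"tx":-0.006,"ty":0,"tz":-0.031,"twist":0},{"grip":0.03,"tx":-0.006,"ty":0,"tz":-0.042,"twist":0},{"grip":0.03,"tx":-0.007,"ty":0,"tz":-0.052,"twist":0},{"grip":0.03,"tx":-0.006,"ty":0,"tz":-0.063,"twist":0},{"grip":0.03,"tx":-0.006,"ty":0,"tz":-0.069,"twist":0},{"grip":0.03,"tx":-0.006,"ty":0,"tz":-0.069,"twist":0}]'
```

```text
t: 6.75
tcp_pos: [0.4105, -0.1397, 0.113]
tcp_rot: [0.004, 0.028, 1.0, 0.002]
force: [5.5, 6.8, 1.4]
width: 0.408
gripper_force: 83.2
t: 7.55
tcp_pos: [0.4051, -0.1393, 0.0436]
tcp_rot: [0.003, 0.029, 1.0, 0.002]
force: [2.4, 7.2, 1.8]
width: 0.409
gripper_force: 92.6
```

```bash
python3 -m inch '[{"grip":0.03,"tx":0,"ty":0,"tz":-0.004,"twist":0},{"grip":0.03,"tx":0,"ty":0,"tz":-0.004,"twist":0},{"grip":0.06,"tx":0,"ty":0,"tz":-0.003,"twist":0},{"grip":0.08,"tx":0,"ty":0,"tz":-0.001,"twist":0},{"grip":0.08,"tx":0,"ty":0,"tz":0,"twist":0},{"grip":0.08,"tx":0,"ty":0,"tz":0.03,"twist":0},{"grip":0.08,"tx":0,"ty":0,"tz":0.08,"twist":0},{"grip":0.08,"tx":0.01,"ty":0,"tz":0.13,"twist":0},{"grip":0.08,"tx":0.03,"ty":0,"tz":0.18,"twist":0},{"grip":0.08,"tx":0.05,"ty":0,"tz":0.23,"twist":0}]'; python3 -m inch '[{"grip":0.08,"tx":0.01,"ty":0,"tz":0.04,"twist":0},{"grip":0.08,"tx":0.02,"ty":0,"tz":0.07,"twist":0},{"grip":0.08,"tx":0.02,"ty":0,"tz":0.07,"twist":0},{"grip":0.08,"tx":0.02,"ty":0,"tz":0.07,"twist":0}]'
python3 - <<'E'
from h import *
c=cap('wrist','w6.png'); P,I=cloud('w6.png')
o=np.array([.582,-.1516]);ex=np.array([.998,-.061]);ey=np.array([.061,.998])
X=(P[...,:2]-o)@ex;Y=(P[...,:2]-o)@ey;Z=P[...,2]
m=(abs(Y)<.12)&(X>-.14)&(X<-.03); print('door z at X',[(x,np.median(Z[m&(abs(X-x)<.005)]).round(3)) for x in(-.13,-.1,-.07,-.04)])
m=(abs(Y)<.02)&(X>-.2)&(X<-.165)&(Z>.02);print('bar',X[m].mean(),Z[m].max())
m=(abs(Y)<.11)&(X>.02)&(X<.15)&(Z>.074)&(Z<.11); p=np.stack([X[m],Y[m]],1)*1000
print('cookie_in',m.sum(),cv2.minAreaRect(p.astype(np.float32)))
k=(Z>.17)&(X>0)&(X<.2)&(abs(Y)<.13); print('roof edge X',[np.percentile(X[k&(abs(Y-y)<.01)],2).round(3) for y in(-.1,-.05,0,.05,.1)],'side',np.percentile(Y[(Z>.17)&(X>-.01)&(X<.2)&(abs(Y)<.15)],[1,99]))
E
```

```text
t: 8.55
tcp_pos: [0.4469, -0.1421, 0.2653]
tcp_rot: [-0.0, 0.03, 1.0, 0.001]
force: [1.7, 0.1, -0.6]
width: 0.934
gripper_force: 0.0
t: 8.95
tcp_pos: [0.4675, -0.1419, 0.3335]
tcp_rot: [0.0, 0.029, 1.0, 0.0]
force: [0.1, -0.9, -0.4]
width: 0.94
gripper_force: 0.0
door z at X [(-0.13, np.float64(0.386)), (-0.1, np.float64(0.062)), (-0.07, np.float64(0.062)), (-0.04, np.float64(0.061))]
bar -0.1745999393594855 0.050942673289366636
cookie_in 293 ((69.84725952148438, 63.14323425292969), (40.38688659667969, 20.154218673706055), 1.2235950231552124)Traceback (most recent call last):
  File "<stdin>", line 9, in <module>
    return _quantile_unchecked(
        a, q, axis, out, overwrite_input, method, keepdims, weights)
    return _ureduce(a,
                    func=_quantile_ureduce_func,
    ...<5 lines>...
                    overwrite_input=overwrite_input,
                    method=method)
    r = func(a, **kwargs)
    result = _quantile(arr,
                       quantiles=q,
    ...<2 lines>...
                       out=out,
                       weights=wgt)
    slices_having_nans = np.isnan(arr[-1, ...])
                                  ~~~^^^^^^^^^
IndexError: index -1 is out of bounds for axis 0 with size 0
```

View pics/w6.png

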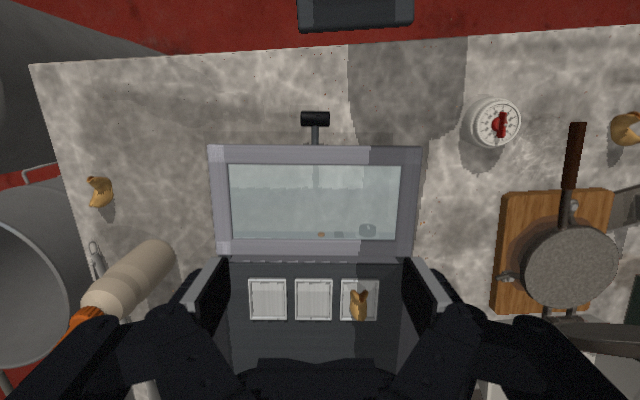

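Door is level at z≈0.062; tins at (268,300) and (314,299) empty, cookie_in at (358,303). Now fit cookie_b and the tin centres from this same frame.

Run:
```python
from h import *
c=np.load('pics/w6.png.npz')
def ray(uv,z):
    n=cv2.undistortPoints(np.array([[uv]],float),c['K'],c['D'])[0,0]; H=c['hand_eye']; R=Ro.from_quat(c['q'][[1,2,3,0]]).as_matrix()
    d=R@H[:3,:3]@[*n,1]; o=R@H[:3,3]+c['p']; return (o+d*(z-o[2])/d[2]).round(4)
for n,uv,z in(('tinR',(268,300),.064),('tinM',(314,299),.064),('tinL',(360,299),.064),('bar',(315,119),.05),('hingeL',(216,254),.062),('hingeR',(414,256),.062)): print(n,ray(uv,z))
g=cv2.cvtColor(c['pixels'],cv2.COLOR_RGB2GRAY)
t=(g[265:330,240:385]>150).astype('u1'); n,l,s,ce=cv2.connectedComponentsWithStats(t)
print([(x+[240,265,0,0,0]).tolist() for x in s if x[4]>60])
print('bottle?')
for f in('w3.png','w6.png'):
    P,I=cloud(f); m=(abs(P[...,0]-.49)<.05)&(abs(P[...,1]+.449)<.04)&(P[...,2]>.008)&(P[...,2]<.045); p=P[m]
    print(f,len(p),p.mean(0).round(4),cv2.minAreaRect((p[:,:2]*1000).astype(np.float32)),p[:,2].max())
    lo=p[p[:,2]<.018]; print(cv2.minAreaRect((lo[:,:2]*1000).astype(np.float32)))
P,I=cloud('top0.png'); m=(abs(P[...,0]-.58)<.06)&(abs(P[...,1]+.39)<.06)&(P[...,2]>.03); p=P[m]; print('bottle',p.min(0).round(3),p.max(0).round(3))
```

```text
tinR [ 0.6493 -0.2188  0.064 ]
tinM [ 0.6516 -0.1544  0.064 ]
tinL [ 0.6553 -0.0901  0.064 ]
bar [ 0.4088 -0.1385  0.05  ]
hingeL [ 0.5755 -0.2815  0.062 ]
hingeR [ 0.5942 -0.0162  0.062 ]
[[240, 265, 145, 65, 6926], [248, 279, 38, 40, 1116], [295, 279, 38, 40, 154], [340, 280, 18, 35, 258], [298, 283, 31, 33, 859]]
bottle?
w3.png 328 [ 0.4908 -0.4495  0.0171] ((490.194580078125, -450.1417541503906), (23.351394653320312, 41.83013153076172), 72.55791473388672) 0.0306590482986982
((490.1961364746094, -450.1422424316406), (23.351394653320312, 41.82683563232422), 72.55791473388672)
w6.png 460 [ 0.4911 -0.4486  0.0171] ((490.56402587890625, -451.0198669433594), (20.393613815307617, 44.05341720581055), 85.1921157836914) 0.030301101661901364
((489.8542175292969, -450.9601745605469), (20.393613815307617, 42.62873840332031), 85.1921157836914)
bottle [ 0.569 -0.417  0.03 ] [ 0.626 -0.363  0.211]
```

```bash
python3 -m inch '[{"grip":0.08,"tx":0,"ty":-0.05,"tz":0,"twist":-2},{"grip":0.08,"tx":0,"ty":-0.1,"tz":0,"twist":-4},{"grip":0.08,"tx":0,"ty":-0.15,"tz":-0.01,"twist":-6},{"grip":0.08,"tx":0,"ty":-0.2,"tz":-0.03,"twist":-7.5},{"grip":0.08,"tx":0,"ty":-0.245,"tz":-0.05,"twist":-7.5},{"grip":0.08,"tx":0,"ty":-0.285,"tz":-0.08,"twist":-7.5},{"grip":0.08,"tx":0,"ty":-0.308,"tz":-0.12,"twist":-7.5},{"grip":0.08,"tx":0,"ty":-0.308,"tz":-0.134,"twist":-7.5},{"grip":0.08,"tx":0,"ty":-0.308,"tz":-0.134,"twist":-7.5},{"grip":0.08,"tx":0,"ty":-0.308,"tz":-0.134,"twist":-7.5}]'
cat > ck.py <<'E'
from h import *
import sys
f,x,y=sys.argv[1],float(sys.argv[2]),float(sys.argv[3])
c=cap('wrist',f); P,I=cloud(f)
m=(np.hypot(P[...,0]-x,P[...,1]-y)<.045)&(P[...,2]>.007)&(P[...,2]<.045)
p=P[m][:,:2]; mu=p.mean(0); w,V=np.linalg.eigh(np.cov(p.T)); v=V[:,1]*np.sign(V[0,1]); q=(p-mu)@np.c_[v,[-v[1],v[0]]]
lo,hi=np.percentile(q,2,0),np.percentile(q,98,0)
print(len(p),'mean',mu.round(4),'mid',(mu+np.c_[v,[-v[1],v[0]]]@((lo+hi)/2)).round(4),'ext',(hi-lo).round(4),'ang',np.degrees(np.arctan2(v[1],v[0])).round(1),cv2.minAreaRect((p*1000).astype(np.float32)))
s=r.get_state(); print(s['tcp_pos'].round(4),s['tcp_rot'].round(3)); a=s['tcp_rot']; print('tool y ang',np.degrees(np.arctan2(2*a[2]**2-1,2*a[1]*a[2])).round(1))
E
python3 ck.py w7.png .4905 -.45
```

```text
t: 10.0
tcp_pos: [0.4679, -0.4477, 0.1989]
tcp_rot: [-0.001, 0.094, 0.996, 0.001]
force: [1.1, -0.8, 1.0]
width: 0.936
gripper_force: 0.0
863 mean [ 0.4914 -0.4529] mid [ 0.4897 -0.4528] ext [0.0405 0.0214] ang -8.7 ((490.0985412597656, -452.0160217285156), (25.852294921875, 43.51335144042969), 78.48783874511719)
[ 0.4688 -0.4481  0.2002] [0.001 0.093 0.996 0.   ]
tool y ang 79.3
```

```bash
python3 -m inch '[{"grip":0.055,"tx":0.008,"ty":-0.002,"tz":-0.04,"twist":0},{"grip":0.055,"tx":0.008,"ty":-0.002,"tz":-0.085,"twist":0},{"grip":0.055,"tx":0.008,"ty":-0.002,"tz":-0.12,"twist":0},{"grip":0.055,"tx":0.008,"ty":-0.002,"tz":-0.15,"twist":0},{"grip":0.055,"tx":0.008,"ty":-0.002,"tz":-0.172,"twist":0},{"grip":0.055,"tx":0.008,"ty":-0.002,"tz":-0.172,"twist":0},{"grip":0.035,"tx":0.008,"ty":-0.002,"tz":-0.172,"twist":0},{"grip":0.015,"tx":0.008,"ty":-0.002,"tz":-0.172,"twist":0},{"grip":0.015,"tx":0.008,"ty":-0.002,"tz":-0.172,"twist":0},{"grip":0.015,"tx":0.008,"ty":-0.002,"tz":-0.172,"twist":0}]'; python3 -m inch '[{"grip":0.015,"tx":0,"ty":0,"tz":0,"twist":0},{"grip":0.015,"tx":0,"ty":0,"tz":0.0,"twist":0},{"grip":0.015,"tx":0,"ty":0,"tz":0.03,"twist":0},{"grip":0.015,"tx":0,"ty":0,"tz":0.075,"twist":0},{"grip":0.015,"tx":0,"ty":0,"tz":0.12,"twist":0},{"grip":0.015,"tx":0,"ty":0,"tz":0.12,"twist":0}]'; python3 -c "
from h import *
cap('wrist','w8.png')"
```

```text
t: 11.05
tcp_pos: [0.4779, -0.4524, 0.0305]
tcp_rot: [0.002, 0.094, 0.996, -0.001]
force: [-0.5, 1.3, 7.8]
width: 0.25
gripper_force: 57.4
t: 11.65
tcp_pos: [0.479, -0.4561, 0.1561]
tcp_rot: [0.006, 0.095, 0.995, -0.005]
force: [1.3, -0.8, 0.2]
width: 0.249
gripper_force: 57.0
```

View pics/w8.png

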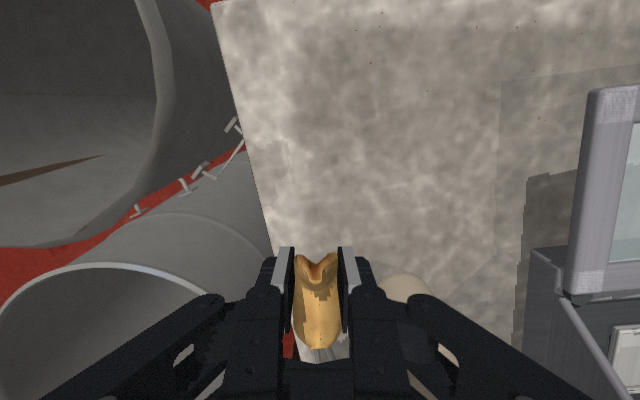

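Cookie held at (318,300), but the tips touched the table, so they are level with its underside, too low for the tin's rim. Set it back and regrip 5 mm higher.

```bash
python3 -m inch '[{"grip":0.015,"tx":0,"ty":0,"tz":-0.045,"twist":0},{"grip":0.015,"tx":0,"ty":0,"tz":-0.09,"twist":0},{"grip":0.015,"tx":0,"ty":0,"tz":-0.115,"twist":0},{"grip":0.015,"tx":0,"ty":0,"tz":-0.119,"twist":0},{"grip":0.015,"tx":0,"ty":0,"tz":-0.119,"twist":0},{"grip":0.04,"tx":0,"ty":0,"tz":-0.117,"twist":0},{"grip":0.04,"tx":0,"ty":0,"tz":-0.112,"twist":0},{"grip":0.04,"tx":0,"ty":0,"tz":-0.112,"twist":0},{"grip":0.015,"tx":0,"ty":0,"tz":-0.112,"twist":0},{"grip":0.015,"tx":0,"ty":0,"tz":-0.112,"twist":0}]'; python3 -m inch '[{"grip":0.015,"tx":0,"ty":0,"tz":0,"twist":0},{"grip":0.015,"tx":0,"ty":0,"tz":0,"twist":0}]'; python3 -c "
from h import *
s=r.get_state();a=s['tcp_rot'];print(s['tcp_pos'],np.degrees(np.arctan2(2*a[2]**2-1,2*a[1]*a[2])))"
```

```text
t: 12.7
tcp_pos: [0.4761, -0.451, 0.0354]
tcp_rot: [0.0, 0.094, 0.996, -0.0]
force: [0.5, -0.3, 0.5]
width: 0.182
gripper_force: 0.0
t: 12.9
tcp_pos: [0.4759, -0.4509, 0.0351]
tcp_rot: [-0.0, 0.094, 0.996, 0.0]
force: [0.2, 0.4, 0.4]
width: 0.18
gripper_force: 0.0
[ 0.47591511 -0.45092585  0.03514493] 79.19818659804258
```

Nothing held now; open, lift and measure where the cookie is.

```bash
python3 -m inch '[{"grip":0.055,"tx":0,"ty":0,"tz":0,"twist":0},{"grip":0.055,"tx":0,"ty":0,"tz":0,"twist":0},{"grip":0.08,"tx":0,"ty":0,"tz":0.04,"twist":0},{"grip":0.08,"tx":0,"ty":0,"tz":0.085,"twist":0},{"grip":0.08,"tx":-0.005,"ty":0,"tz":0.13,"twist":0},{"grip":0.08,"tx":-0.01,"ty":0,"tz":0.165,"twist":0},{"grip":0.08,"tx":-0.01,"ty":0,"tz":0.165,"twist":0}]'; python3 ck.py w9.png .488 -.4525
python3 - <<'E'
from h import *
P,I=cloud('w9.png'); m=(np.hypot(P[...,0]-.49,P[...,1]+.4525)<.05)&(P[...,2]>.007)&(P[...,2]<.06)
print('zmax',np.percentile(P[m][:,2],[50,90,99]).round(4)); v,u=np.where(m); print(u.min(),u.max(),v.min(),v.max())
np.set_printoptions(linewidth=220); print((P[v.min()-2:v.max()+3:3,u.min()-2:u.max()+3:3,2]*1000).round(0).astype(int))
E
```

```text
t: 13.6
tcp_pos: [0.467, -0.4552, 0.207]
tcp_rot: [0.005, 0.095, 0.995, -0.004]
force: [-0.3, -1.5, 0.3]
width: 0.939
gripper_force: 0.0
770 mean [ 0.5133 -0.451 ] mid [ 0.513 -0.453] ext [0.0401 0.0203] ang 36.6 ((514.1817016601562, -453.445068359375), (43.452171325683594, 23.82986831665039), 38.58646774291992)
[ 0.4666 -0.4532  0.2039] [ 0.003  0.095  0.995 -0.002]
tool y ang 79.1
zmax [0.0166 0.025  0.0288]
307 347 205 244
[[-1  0  0 -1  0 -1 -1  0  0 -1 -1  0 -1 -1 -1]
 [-1  1 -1 -1 10 11  7  3 -1 -2  0  0 -1 -1 -1]
 [ 0 -1  0 -1 20 15 12  8  3 -1 -1  0 -1  0 -1]
 [ 1  0 -1 22 21 18 15  9  5  3 -2  0  0 -1 -1]
 [-1 13 17 26 24 20 16 11  8  4  3  2  0 -1  0]
 [-1 20 25 28 24 21 18 13  8  7  7  4  2 -1  1]
 [-1  0 19 24 24 20 19 13  9  8  8  7  6  5 -1]
 [ 0  0 -1  7 10 14 11 10 11 11 11 11 10  7 -1]
 [-1 -1 -1  0 -1  4  7 11 13 14 16 16 14 13 -1]
 [ 0  0  1 -1  0  0  7 12 16 18 19 18 19 18 15]
 [ 0 -1 -1  1 -1 -1 -1 11 15 20 21 22 22 21 18]
 [-1  0 -2 -2 -1 -2 -1  7 15 20 25 24 25 24  0]
 [-1  0 -1 -1  0 -1 -2 -1 12 21 26 26 28 22  0]
 [-1  0 -1 -1 -1 -1 -1 -1  0 18 25 29  0  0 -1]
 [ 0 -1  0  0  1 -1 -1 -1 -1 -1  0  0 -1 -1 -2]]
```

Cookie_b squirted away but still stands: at (0.5135, −0.453), length at about +37°; its ends taper, so it must be gripped near its middle.

```bash
python3 -m inch '[{"grip":0.065,"tx":0.01,"ty":-0.001,"tz":-0.01,"twist":8},{"grip":0.065,"tx":0.02,"ty":-0.002,"tz":-0.03,"twist":16},{"grip":0.065,"tx":0.03,"ty":-0.003,"tz":-0.05,"twist":24},{"grip":0.065,"tx":0.04,"ty":-0.003,"tz":-0.07,"twist":32},{"grip":0.065,"tx":0.046,"ty":-0.003,"tz":-0.09,"twist":40},{"grip":0.065,"tx":0.046,"ty":-0.003,"tz":-0.09,"twist":48},{"grip":0.065,"tx":0.046,"ty":-0.003,"tz":-0.1,"twist":48.5},{"grip":0.065,"tx":0.046,"ty":-0.003,"tz":-0.1,"twist":48.5},{"grip":0.065,"tx":0.046,"ty":-0.003,"tz":-0.1,"twist":48.5}]'; python3 ck.py w10.png .513 -.453; python3 -c "
from h import *
print(r.get_state()['q'].round(3))"
```

```text
t: 14.55
tcp_pos: [0.5107, -0.4535, 0.0985]
tcp_rot: [-0.0, -0.322, 0.947, 0.002]
force: [-0.1, -0.3, 0.5]
width: 0.764
gripper_force: 0.0
1848 mean [ 0.5154 -0.453 ] mid [ 0.5139 -0.4542] ext [0.0402 0.0214] ang 35.5 ((513.51953125, -453.32281494140625), (42.803646087646484, 25.554922103881836), 32.903568267822266)
[ 0.5111 -0.4538  0.0991] [-0.001 -0.322  0.947  0.001]
tool y ang 127.6
[ 0.725  0.608 -0.08   1.612  0.057  0.926  2.851]
```

```bash
python3 -m inch '[{"grip":0.065,"tx":0.001,"ty":-0.001,"tz":-0.02,"twist":-3},{"grip":0.05,"tx":0.001,"ty":-0.001,"tz":-0.045,"twist":-3},{"grip":0.05,"tx":0.001,"ty":-0.001,"tz":-0.0665,"twist":-3},{"grip":0.05,"tx":0.001,"ty":-0.001,"tz":-0.0665,"twist":-3},{"grip":0.03,"tx":0.001,"ty":-0.001,"tz":-0.0665,"twist":-3},{"grip":0.015,"tx":0.001,"ty":-0.001,"tz":-0.0665,"twist":-3},{"grip":0.015,"tx":0.001,"ty":-0.001,"tz":-0.0665,"twist":-3},{"grip":0.015,"tx":0.001,"ty":-0.001,"tz":-0.0665,"twist":-3},{"grip":0.015,"tx":0.001,"ty":-0.001,"tz":-0.0665,"twist":-3}]'
```

```text
t: 15.5
tcp_pos: [0.514, -0.4559, 0.0355]
tcp_rot: [0.001, -0.298, 0.955, -0.001]
force: [0.1, 0.0, 4.1]
width: 0.231
gripper_force: 57.9
```

```bash
python3 -m inch '[{"grip":0.015,"tx":0,"ty":0,"tz":0.03,"twist":0},{"grip":0.015,"tx":0,"ty":0,"tz":0.075,"twist":0},{"grip":0.015,"tx":0,"ty":0,"tz":0.12,"twist":0},{"grip":0.015,"tx":0,"ty":0,"tz":0.165,"twist":0},{"grip":0.015,"tx":0,"ty":0,"tz":0.21,"twist":-5},{"grip":0.015,"tx":0,"ty":0,"tz":0.245,"twist":-12},{"grip":0.015,"tx":0.01,"ty":0.03,"tz":0.245,"twist":-20},{"grip":0.015,"tx":0.025,"ty":0.07,"tz":0.245,"twist":-28},{"grip":0.015,"tx":0.04,"ty":0.11,"tz":0.245,"twist":-36},{"grip":0.015,"tx":0.055,"ty":0.15,"tz":0.245,"twist":-38}]';python3 -m inch '[{"grip":0.015,"tx":0.01,"ty":0.03,"tz":0,"twist":0},{"grip":0.015,"tx":0.025,"ty":0.07,"tz":0,"twist":0},{"grip":0.015,"tx":0.035,"ty":0.09,"tz":-0.02,"twist":0},{"grip":0.015,"tx":0.035,"ty":0.09,"tz":-0.06,"twist":0},{"grip":0.015,"tx":0.035,"ty":0.09,"tz":-0.1,"twist":0},{"grip":0.015,"tx":0.035,"ty":0.09,"tz":-0.1,"twist":0},{"grip":0.015,"tx":0.035,"ty":0.09,"tz":-0.1,"twist":0}]'; python3 -c "
from h import *
c=cap('wrist','w11.png')
s=c['s'];a=s['tcp_rot'];print(s['tcp_pos'],np.degrees(np.arctan2(2*a[2]**2-1,2*a[1]*a[2])))"
```

```text
t: 16.5
tcp_pos: [0.5679, -0.3037, 0.2788]
tcp_rot: [0.0, 0.031, 1.0, 0.0]
force: [0.9, 0.6, 0.3]
width: 0.23
gripper_force: 57.0
t: 17.2
tcp_pos: [0.6022, -0.2152, 0.1783]
tcp_rot: [-0.001, 0.029, 1.0, 0.0]
force: [0.8, -0.7, 0.8]
width: 0.232
gripper_force: 57.0
[ 0.6021699  -0.2152351   0.17828313] 86.65647623191063
```

View pics/w11.png

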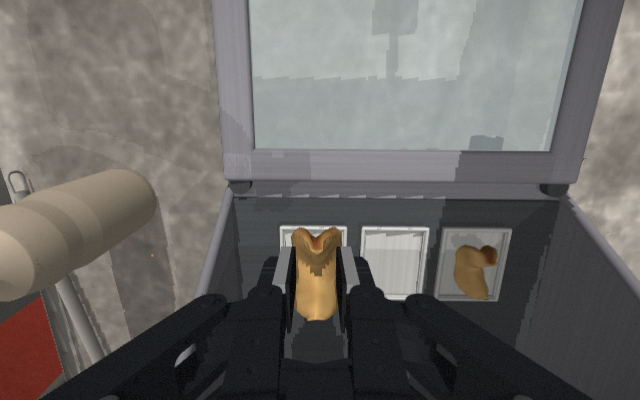

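Cookie upright in the grip at (317,275), in line with the empty tin (279–347, 228–300); the middle tin (361–428) is empty, cookie_in stands at (475,272). Lower and advance carefully under the roof edge, watching the force.

```bash
python3 -m inch '[{"grip":0.015,"tx":0.003,"ty":-0.002,"tz":-0.03,"twist":0},{"grip":0.015,"tx":0.008,"ty":-0.002,"tz":-0.06,"twist":0},{"grip":0.015,"tx":0.013,"ty":-0.003,"tz":-0.065,"twist":0},{"grip":0.015,"tx":0.017,"ty":-0.003,"tz":-0.065,"twist":0},{"grip":0.015,"tx":0.017,"ty":-0.003,"tz":-0.065,"twist":0}]'; python3 -m inch '[{"grip":0.015,"tx":0.003,"ty":0,"tz":0,"twist":0},{"grip":0.015,"tx":0.003,"ty":0,"tz":0,"twist":0},{"grip":0.015,"tx":0.003,"ty":0,"tz":0,"twist":0}]'; python3 -m inch '[{"grip":0.015,"tx":0.003,"ty":0,"tz":0,"twist":0},{"grip":0.015,"tx":0.003,"ty":0,"tz":0,"twist":0},{"grip":0.015,"tx":0.003,"ty":0,"tz":0,"twist":0}]'
```

```text
t: 17.75
tcp_pos: [0.6227, -0.2186, 0.1167]
tcp_rot: [0.003, 0.029, 1.0, -0.001]
force: [-0.3, 0.6, 0.1]
width: 0.235
gripper_force: 57.0
t: 18.05
tcp_pos: [0.6235, -0.2181, 0.1148]
tcp_rot: [0.001, 0.029, 1.0, -0.0]
force: [-0.6, -0.4, -0.3]
width: 0.236
gripper_force: 57.0
t: 18.35
tcp_pos: [0.6259, -0.218, 0.1137]
tcp_rot: [-0.0, 0.029, 1.0, 0.0]
force: [0.3, -0.2, -0.7]
width: 0.232
gripper_force: 57.0
```

```bash
for i in 1 2 3; do python3 -m inch '[{"grip":0.015,"tx":0.002,"ty":0,"tz":0,"twist":0},{"grip":0.015,"tx":0.002,"ty":0,"tz":0,"twist":0}]' | egrep 'tcp_pos|force: \['; done
```

```text
tcp_pos: [0.6282, -0.2179, 0.1136]
force: [0.5, 0.2, -0.3]
tcp_pos: [0.6303, -0.218, 0.1137]
force: [0.4, 0.5, -0.7]
tcp_pos: [0.6323, -0.2179, 0.1138]
force: [-0.4, -0.2, -0.3]
```

```bash
for i in 1 2 3; do python3 -m inch '[{"grip":0.015,"tx":0.002,"ty":0,"tz":0,"twist":0},{"grip":0.015,"tx":0.002,"ty":0,"tz":0,"twist":0}]' | egrep 'tcp_pos|force: \['; done
```

```text
tcp_pos: [0.6342, -0.218, 0.1137]
force: [0.6, 0.9, -0.8]
tcp_pos: [0.6363, -0.218, 0.1138]
force: [0.6, -0.0, 0.2]
tcp_pos: [0.6383, -0.218, 0.1137]
force: [0.5, -0.5, 0.2]
```

```bash
for i in 1 2 3 4; do python3 -m inch '[{"grip":0.015,"tx":0.002,"ty":0,"tz":0,"twist":0},{"grip":0.015,"tx":0.002,"ty":0,"tz":0,"twist":0}]' | egrep 'tcp_pos|force: \['; done
```

```text
tcp_pos: [0.6403, -0.2179, 0.1138]
force: [-0.6, 0.4, 0.2]
tcp_pos: [0.642, -0.218, 0.1136]
force: [0.0, -0.5, -0.9]
tcp_pos: [0.6418, -0.2181, 0.113]
force: [-5.6, 1.3, 2.0]
tcp_pos: [0.6415, -0.2182, 0.1126]
force: [-9.9, 1.9, 4.4]
```

Roof contact at x≈0.642: back off to 0.640 (cookie centre then within ~8 mm of the tin's centre) and lower.

```bash
python3 -m inch '[{"grip":0.015,"tx":-0.005,"ty":0,"tz":0,"twist":0},{"grip":0.015,"tx":-0.005,"ty":0,"tz":-0.006,"twist":0},{"grip":0.015,"tx":-0.005,"ty":0,"tz":-0.012,"twist":0},{"grip":0.015,"tx":-0.005,"ty":0,"tz":-0.012,"twist":0}]' | egrep 'tcp_pos|force: \['; for i in 1 2; do python3 -m inch '[{"grip":0.015,"tx":0,"ty":0,"tz":-0.002,"twist":0},{"grip":0.015,"tx":0,"ty":0,"tz":-0.002,"twist":0}]' | egrep 'tcp_pos|force: \[';done
```

```text
tcp_pos: [0.6406, -0.2166, 0.1001]
force: [-0.7, 2.6, -0.9]
tcp_pos: [0.6414, -0.2167, 0.0992]
force: [0.1, 3.2, -1.1]
tcp_pos: [0.6416, -0.2168, 0.0976]
force: [0.9, 4.2, -2.4]
```

```bash
python3 -m inch '[{"grip":0.025,"tx":-0.001,"ty":0,"tz":-0.001,"twist":0},{"grip":0.032,"tx":-0.001,"ty":0,"tz":-0.001,"twist":0},{"grip":0.04,"tx":-0.001,"ty":0,"tz":-0.001,"twist":0},{"grip":0.042,"tx":-0.001,"ty":0,"tz":-0.001,"twist":0},{"grip":0.042,"tx":-0.001,"ty":0,"tz":0.004,"twist":0}]'; python3 -m inch '[{"grip":0.042,"tx":-0.002,"ty":0,"tz":0.015,"twist":0},{"grip":0.042,"tx":-0.004,"ty":0,"tz":0.03,"twist":0},{"grip":0.042,"tx":-0.02,"ty":0,"tz":0.05,"twist":0},{"grip":0.042,"tx":-0.06,"ty":0.01,"tz":0.08,"twist":0},{"grip":0.06,"tx":-0.1,"ty":0.02,"tz":0.12,"twist":0},{"grip":0.08,"tx":-0.14,"ty":0.03,"tz":0.16,"twist":0},{"grip":0.08,"tx":-0.17,"ty":0.04,"tz":0.19,"twist":0},{"grip":0.08,"tx":-0.18,"ty":0.05,"tz":0.2,"twist":0},{"grip":0.08,"tx":-0.18,"ty":0.05,"tz":0.2,"twist":0},{"grip":0.08,"tx":-0.18,"ty":0.05,"tz":0.2,"twist":0}]'
cat > oven.py <<'E'
from h import *
import sys
f=sys.argv[1]; c=cap('wrist',f); P,I=cloud(f); print(c['s']['tcp_pos'].round(4))
o=np.array([.587,-.152]);ex=np.array([.998,-.061]);ey=np.array([.061,.998])
X=(P[...,:2]-o)@ex;Y=(P[...,:2]-o)@ey;Z=P[...,2]; M=np.array([.6516,-.1544])
for n,y in(('R',-.064),('M',0),('L',.064)):
    m=(abs(Y-y)<.03)&(X>.015)&(X<.115)&(Z>.0685)&(Z<.11); p=np.stack([X[m],Y[m]],1)*1000
    if m.sum()>20: print(n,m.sum(),'z',(np.percentile(Z[m],[50,99])*1000).round(1),cv2.minAreaRect(p.astype(np.float32)), 'mean',p.mean(0).round(1))
    else: print(n,'empty',m.sum())
    hsv=cv2.cvtColor(I,cv2.COLOR_RGB2HSV); b=(abs(Y-y)<.029)&(X>.01)&(X<.12)&(Z<.11)&(hsv[...,1]>90)
    if b.sum()>20: q=np.stack([X[b],Y[b]],1)*1000; print('  colour',b.sum(),np.percentile(q,2,0).round(1),np.percentile(q,98,0).round(1))
m=(abs(Y)<.12)&(X>-.12)&(X<-.03)&(Z<.1);print('door z',np.median(Z[m]).round(4))
E
python3 oven.py w12.png
```

```text
t: 21.65
tcp_pos: [0.6405, -0.2158, 0.1015]
tcp_rot: [0.0, 0.028, 1.0, 0.001]
force: [0.4, 4.4, 0.1]
width: 0.497
gripper_force: 0.0
t: 22.65
tcp_pos: [0.46, -0.1695, 0.3034]
tcp_rot: [0.002, 0.03, 1.0, -0.001]
force: [0.2, -0.7, -0.7]
width: 0.935
gripper_force: 0.0
[ 0.46   -0.1695  0.3034]
R 513 z [77.2 90. ] ((59.355224609375, -59.89717102050781), (24.917020797729492, 42.985225677490234), 88.8733901977539) mean [ 61.1 -59.2]
  colour 614 [ 38.4 -71.4] [ 77.9 -47.8]
M empty 0
L 467 z [78.8 90.7] ((64.52709197998047, 62.458431243896484), (23.020431518554688, 39.72404861450195), 87.77481842041016) mean [64.1 62. ]
  colour 519 [45.7 52.7] [82.5 72.7]
door z 0.0615
```

Cookie_b stands on the tin floor, about 7 mm from the tin's centre, top at 90 mm. Now cookie_a.

```bash
python3 -m inch '[{"grip":0.08,"tx":0,"ty":0.05,"tz":0,"twist":3},{"grip":0.08,"tx":0,"ty":0.1,"tz":0,"twist":6},{"grip":0.08,"tx":0,"ty":0.15,"tz":0,"twist":9},{"grip":0.08,"tx":-0.01,"ty":0.2,"tz":0,"twist":12},{"grip":0.08,"tx":-0.02,"ty":0.245,"tz":0,"twist":15.5},{"grip":0.08,"tx":-0.03,"ty":0.29,"tz":0,"twist":15.5},{"grip":0.08,"tx":-0.03,"ty":0.335,"tz":-0.02,"twist":15.5},{"grip":0.08,"tx":-0.03,"ty":0.375,"tz":-0.045,"twist":15.5},{"grip":0.08,"tx":-0.03,"ty":0.415,"tz":-0.07,"twist":15.5},{"grip":0.08,"tx":-0.03,"ty":0.444,"tz":-0.1,"twist":15.5}]';python3 -m inch '[{"grip":0.065,"tx":0,"ty":0,"tz":-0.04,"twist":0},{"grip":0.065,"tx":0.005,"ty":0,"tz":-0.08,"twist":0},{"grip":0.065,"tx":0.01,"ty":0,"tz":-0.1,"twist":0},{"grip":0.065,"tx":0.01,"ty":0,"tz":-0.1,"twist":0},{"grip":0.065,"tx":0.01,"ty":0,"tz":-0.1,"twist":0}]'; python3 ck.py w13.png .4465 .2747
```

```text
t: 23.7
tcp_pos: [0.4305, 0.2791, 0.2003]
tcp_rot: [0.0, -0.107, 0.994, 0.001]
force: [0.5, -0.3, -0.4]
width: 0.936
gripper_force: 0.0
t: 24.2
tcp_pos: [0.44, 0.2758, 0.1007]
tcp_rot: [-0.001, -0.106, 0.994, -0.0]
force: [-0.2, -0.0, -0.0]
width: 0.759
gripper_force: 0.0
1544 mean [0.448  0.2747] mid [0.4461 0.2738] ext [0.0394 0.0187] ang 15.5 ((451.6033630371094, 259.548095703125), (42.843231201171875, 50.59967803955078), 18.9017276763916)
[0.4406 0.2764 0.102 ] [ 0.    -0.106  0.994  0.   ]
tool y ang 102.2
```

```bash
python3 -m inch '[{"grip":0.065,"tx":0.005,"ty":-0.002,"tz":-0.02,"twist":1.5},{"grip":0.05,"tx":0.005,"ty":-0.002,"tz":-0.045,"twist":1.5},{"grip":0.05,"tx":0.005,"ty":-0.002,"tz":-0.0675,"twist":1.5},{"grip":0.05,"tx":0.005,"ty":-0.002,"tz":-0.0675,"twist":1.5},{"grip":0.03,"tx":0.005,"ty":-0.002,"tz":-0.0675,"twist":1.5},{"grip":0.012,"tx":0.005,"ty":-0.002,"tz":-0.0675,"twist":1.5},{"grip":0.012,"tx":0.005,"ty":-0.002,"tz":-0.0675,"twist":1.5},{"grip":0.012,"tx":0.005,"ty":-0.002,"tz":-0.0675,"twist":1.5},{"grip":0.012,"tx":0.005,"ty":-0.002,"tz":-0.0675,"twist":1.5}]';python3 -m inch '[{"grip":0.012,"tx":0,"ty":0,"tz":0.02,"twist":0},{"grip":0.012,"tx":0,"ty":0,"tz":0.06,"twist":0},{"grip":0.012,"tx":0,"ty":0,"tz":0.1,"twist":0},{"grip":0.012,"tx":0,"ty":0,"tz":0.1,"twist":0}]'
```

```text
t: 25.15
tcp_pos: [0.4466, 0.275, 0.0365]
tcp_rot: [0.002, -0.119, 0.993, 0.001]
force: [-0.3, -1.6, 6.6]
width: 0.203
gripper_force: 58.1
t: 25.55
tcp_pos: [0.4491, 0.2773, 0.1409]
tcp_rot: [0.006, -0.119, 0.993, 0.003]
force: [0.7, 0.5, -0.2]
width: 0.198
gripper_force: 57.8
```

```bash
python3 -m inch '[{"grip":0.012,"tx":0,"ty":0,"tz":0.045,"twist":0},{"grip":0.012,"tx":0,"ty":-0.01,"tz":0.09,"twist":-4},{"grip":0.012,"tx":0,"ty":-0.04,"tz":0.12,"twist":-8},{"grip":0.012,"tx":0.01,"ty":-0.08,"tz":0.14,"twist":-12},{"grip":0.012,"tx":0.02,"ty":-0.125,"tz":0.14,"twist":-17},{"grip":0.012,"tx":0.03,"ty":-0.17,"tz":0.14,"twist":-17},{"grip":0.012,"tx":0.04,"ty":-0.215,"tz":0.14,"twist":-17},{"grip":0.012,"tx":0.05,"ty":-0.26,"tz":0.14,"twist":-17},{"grip":0.012,"tx":0.06,"ty":-0.305,"tz":0.14,"twist":-17},{"grip":0.012,"tx":0.07,"ty":-0.35,"tz":0.14,"twist":-17}]';python3 -m inch '[{"grip":0.012,"tx":0.02,"ty":-0.04,"tz":0,"twist":0},{"grip":0.012,"tx":0.04,"ty":-0.077,"tz":-0.02,"twist":0},{"grip":0.012,"tx":0.06,"ty":-0.077,"tz":-0.05,"twist":0},{"grip":0.012,"tx":0.08,"ty":-0.077,"tz":-0.09,"twist":0},{"grip":0.012,"tx":0.085,"ty":-0.077,"tz":-0.12,"twist":0},{"grip":0.012,"tx":0.085,"ty":-0.077,"tz":-0.12,"twist":0},{"grip":0.012,"tx":0.085,"ty":-0.077,"tz":-0.12,"twist":0}]'; python3 -c "
from h import *
s=r.get_state();a=s['tcp_rot'];print(np.degrees(np.arctan2(2*a[2]**2-1,2*a[1]*a[2])))"
```

```text
t: 26.55
tcp_pos: [0.5148, -0.0778, 0.2743]
tcp_rot: [0.0, 0.029, 1.0, -0.0]
force: [1.6, 0.1, -0.5]
width: 0.2
gripper_force: 57.8
t: 27.25
tcp_pos: [0.5992, -0.1528, 0.1538]
tcp_rot: [-0.001, 0.029, 1.0, 0.0]
force: [-0.8, -0.2, 0.4]
width: 0.201
gripper_force: 57.8
86.70834177856986
```

```bash
python3 -m inch '[{"grip":0.012,"tx":0.01,"ty":-0.001,"tz":-0.02,"twist":0},{"grip":0.012,"tx":0.02,"ty":-0.002,"tz":-0.036,"twist":0},{"grip":0.012,"tx":0.03,"ty":-0.002,"tz":-0.038,"twist":0},{"grip":0.012,"tx":0.038,"ty":-0.002,"tz":-0.038,"twist":0},{"grip":0.012,"tx":0.041,"ty":-0.002,"tz":-0.038,"twist":0},{"grip":0.012,"tx":0.041,"ty":-0.002,"tz":-0.038,"twist":0},{"grip":0.012,"tx":0.041,"ty":-0.002,"tz":-0.038,"twist":0}]'| egrep 'tcp_pos|force: \['; for i in 1 2; do python3 -m inch '[{"grip":0.012,"tx":0.001,"ty":0,"tz":-0.003,"twist":0},{"grip":0.012,"tx":0.001,"ty":0,"tz":-0.006,"twist":0},{"grip":0.012,"tx":0.001,"ty":0,"tz":-0.006,"twist":0}]'| egrep 'tcp_pos|force: \['; done
```

```text
tcp_pos: [0.6412, -0.1552, 0.1172]
force: [-0.5, -0.1, 0.6]
tcp_pos: [0.6411, -0.155, 0.1094]
force: [-0.4, 0.4, 0.0]
tcp_pos: [0.6424, -0.1549, 0.1034]
force: [0.4, 0.1, 0.2]
```

```bash
for i in 1 2; do python3 -m inch '[{"grip":0.012,"tx":0,"ty":0,"tz":-0.0025,"twist":0},{"grip":0.012,"tx":0,"ty":0,"tz":-0.0025,"twist":0}]'| egrep 'tcp_pos|force: \['; done; python3 -m inch '[{"grip":0.025,"tx":0,"ty":0,"tz":0,"twist":0},{"grip":0.032,"tx":0,"ty":0,"tz":0,"twist":0},{"grip":0.038,"tx":0,"ty":0,"tz":0,"twist":0},{"grip":0.038,"tx":0,"ty":0,"tz":0,"twist":0},{"grip":0.038,"tx":0,"ty":0,"tz":0.005,"twist":0}]'; python3 -m inch '[{"grip":0.038,"tx":-0.001,"ty":0,"tz":0.015,"twist":0},{"grip":0.038,"tx":-0.003,"ty":0,"tz":0.03,"twist":0},{"grip":0.038,"tx":-0.02,"ty":0,"tz":0.05,"twist":0},{"grip":0.038,"tx":-0.06,"ty":0,"tz":0.08,"twist":0},{"grip":0.06,"tx":-0.1,"ty":0.005,"tz":0.12,"twist":0},{"grip":0.08,"tx":-0.14,"ty":0.01,"tz":0.16,"twist":0},{"grip":0.08,"tx":-0.17,"ty":0.01,"tz":0.19,"twist":0},{"grip":0.08,"tx":-0.18,"ty":0.01,"tz":0.2,"twist":0},{"grip":0.08,"tx":-0.18,"ty":0.01,"tz":0.2,"twist":0},{"grip":0.08,"tx":-0.18,"ty":0.01,"tz":0.2,"twist":0}]'; python3 oven.py w14.png
```

```text
tcp_pos: [0.6427, -0.155, 0.1013]
force: [-1.0, -0.4, -0.3]
tcp_pos: [0.6427, -0.155, 0.0989]
force: [0.4, 0.1, -0.8]
t: 29.45
tcp_pos: [0.6422, -0.1549, 0.1036]
tcp_rot: [-0.001, 0.029, 1.0, 0.0]
force: [-0.5, -0.1, -0.2]
width: 0.446
gripper_force: 0.0
t: 30.45
tcp_pos: [0.4634, -0.1451, 0.3057]
tcp_rot: [0.002, 0.029, 1.0, -0.001]
force: [0.2, 0.2, 0.4]
width: 0.941
gripper_force: 0.0
[ 0.4634 -0.1451  0.3057]
R 506 z [77.6 89.4] ((59.210205078125, -60.08374786376953), (42.96238708496094, 25.039287567138672), 0.21388384699821472) mean [ 61.3 -58.8]
  colour 609 [ 38.8 -71.1] [ 77.7 -47.3]
M 457 z [79.8 94. ] ((55.23237991333008, 1.7828941345214844), (40.74288558959961, 20.99947738647461), 1.568372368812561) mean [56.7  1.5]
  colour 512 [35.5 -8.3] [73.4 12.4]
L 448 z [79.  90.6] ((65.19414520263672, 62.79840087890625), (21.4991455078125, 40.01573944091797), 89.00927734375) mean [64.4 62.4]
  colour 497 [45.8 52.6] [82. 73.]
door z 0.0614
```

Both cookies stand in their tins (a: ~9 mm, b: ~7 mm from the centres, tops at 94 and 90 mm), cookie_in unmoved. Grip the door bar again.

```bash
python3 -m inch '[{"grip":0.08,"tx":-0.03,"ty":0.003,"tz":-0.04,"twist":0},{"grip":0.08,"tx":-0.058,"ty":0.006,"tz":-0.08,"twist":0},{"grip":0.08,"tx":-0.058,"ty":0.006,"tz":-0.13,"twist":0},{"grip":0.08,"tx":-0.058,"ty":0.006,"tz":-0.18,"twist":0},{"grip":0.08,"tx":-0.058,"ty":0.006,"tz":-0.22,"twist":0},{"grip":0.08,"tx":-0.058,"ty":0.006,"tz":-0.25,"twist":0},{"grip":0.07,"tx":-0.058,"ty":0.006,"tz":-0.261,"twist":0},{"grip":0.05,"tx":-0.058,"ty":0.006,"tz":-0.261,"twist":0},{"grip":0.03,"tx":-0.058,"ty":0.006,"tz":-0.261,"twist":0},{"grip":0.03,"tx":-0.058,"ty":0.006,"tz":-0.261,"twist":0}]';python3 -m inch '[{"grip":0.03,"tx":0,"ty":0,"tz":0,"twist":0},{"grip":0.03,"tx":0,"ty":0,"tz":0,"twist":0},{"grip":0.03,"tx":0,"ty":0,"tz":0,"twist":0}]'; sed -i 's/\.582+/.585+/;s/-\.1516-/-.1500-/' arc.py; python3 arc.py 2.06 0 31 .4054 -.139 .043
```

```text
t: 31.5
tcp_pos: [0.4064, -0.1393, 0.0445]
tcp_rot: [0.001, 0.029, 1.0, -0.0]
force: [0.8, 0.6, -3.6]
width: 0.411
gripper_force: 59.9
t: 31.8
tcp_pos: [0.4064, -0.1393, 0.0444]
tcp_rot: [0.002, 0.029, 1.0, -0.0]
force: [0.9, 0.4, 4.1]
width: 0.41
gripper_force: 60.6
0 2.06 0.0 -0.0 0.0
1 1.99 -0.001 0.0 0.013
2 1.92 -0.001 0.0 0.025
3 1.85 -0.0 -0.0 0.037
4 1.79 0.001 -0.0 0.05
5 1.72 0.004 -0.0 0.062
6 1.65 0.007 -0.0 0.074
7 1.58 0.011 -0.001 0.086
8 1.51 0.016 -0.001 0.097
9 1.44 0.022 -0.001 0.108
10 1.37 0.028 -0.002 0.119
11 1.3 0.035 -0.002 0.129
12 1.24 0.043 -0.003 0.139
13 1.17 0.052 -0.003 0.148
14 1.1 0.061 -0.004 0.156
15 1.03 0.07 -0.004 0.164
16 0.96 0.08 -0.005 0.171
17 0.89 0.091 -0.006 0.178
18 0.82 0.102 -0.006 0.183
19 0.76 0.113 -0.007 0.188
20 0.69 0.125 -0.008 0.193
21 0.62 0.137 -0.008 0.196
22 0.55 0.149 -0.009 0.198
23 0.48 0.161 -0.01 0.2
24 0.41 0.174 -0.011 0.201
25 0.34 0.186 -0.011 0.201
26 0.27 0.198 -0.012 0.2
27 0.21 0.211 -0.013 0.198
28 0.14 0.223 -0.014 0.196
29 0.07 0.235 -0.014 0.192
30 0.0 0.247 -0.015 0.188
```

```bash
python3 -m inch '[{"grip":0.03,"tx":0,"ty":0,"tz":0.012,"twist":0},{"grip":0.03,"tx":-0.001,"ty":0,"tz":0.025,"twist":0},{"grip":0.03,"tx":0,"ty":0,"tz":0.037,"twist":0},{"grip":0.03,"tx":0.001,"ty":0,"tz":0.05,"twist":0},{"grip":0.03,"tx":0.004,"ty":0,"tz":0.062,"twist":0},{"grip":0.03,"tx":0.007,"ty":0,"tz":0.074,"twist":0},{"grip":0.03,"tx":0.011,"ty":-0.001,"tz":0.086,"twist":0},{"grip":0.03,"tx":0.016,"ty":-0.001,"tz":0.097,"twist":0},{"grip":0.03,"tx":0.022,"ty":-0.001,"tz":0.108,"twist":0},{"grip":0.03,"tx":0.028,"ty":-0.002,"tz":0.119,"twist":0}]'
```

```text
t: 32.8
tcp_pos: [0.4319, -0.141, 0.1621]
tcp_rot: [-0.001, 0.029, 1.0, 0.0]
force: [4.7, -1.7, -9.6]
width: 0.406
gripper_force: 60.6
```

Good; next ten (relative to row 10).

```bash
python3 -m inch '[{"grip":0.03,"tx":0.007,"ty":0,"tz":0.01,"twist":0},{"grip":0.03,"tx":0.015,"ty":-0.001,"tz":0.02,"twist":0},{"grip":0.03,"tx":0.024,"ty":-0.001,"tz":0.029,"twist":0},{"grip":0.03,"tx":0.033,"ty":-0.002,"tz":0.037,"twist":0},{"grip":0.03,"tx":0.042,"ty":-0.002,"tz":0.045,"twist":0},{"grip":0.03,"tx":0.052,"ty":-0.003,"tz":0.052,"twist":0},{"grip":0.03,"tx":0.063,"ty":-0.004,"tz":0.059,"twist":0},{"grip":0.03,"tx":0.074,"ty":-0.004,"tz":0.064,"twist":0},{"grip":0.03,"tx":0.085,"ty":-0.005,"tz":0.069,"twist":0},{"grip":0.03,"tx":0.097,"ty":-0.006,"tz":0.074,"twist":0}]'
```

```text
t: 33.8
tcp_pos: [0.5284, -0.1476, 0.2372]
tcp_rot: [-0.003, 0.029, 1.0, -0.0]
force: [-2.8, -2.2, -2.7]
width: 0.408
gripper_force: 60.1
```

```bash
python3 -m inch '[{"grip":0.03,"tx":0.012,"ty":0,"tz":0.003,"twist":0},{"grip":0.03,"tx":0.024,"ty":-0.001,"tz":0.005,"twist":0},{"grip":0.03,"tx":0.036,"ty":-0.002,"tz":0.007,"twist":0},{"grip":0.03,"tx":0.049,"ty":-0.003,"tz":0.008,"twist":0},{"grip":0.03,"tx":0.061,"ty":-0.003,"tz":0.008,"twist":0},{"grip":0.03,"tx":0.073,"ty":-0.004,"tz":0.007,"twist":0},{"grip":0.03,"tx":0.086,"ty":-0.005,"tz":0.005,"twist":0},{"grip":0.03,"tx":0.098,"ty":-0.006,"tz":0.003,"twist":0},{"grip":0.03,"tx":0.098,"ty":-0.006,"tz":0.003,"twist":0}]'; python3 -m inch '[{"grip":0.03,"tx":0.006,"ty":0,"tz":-0.002,"twist":0},{"grip":0.03,"tx":0.012,"ty":-0.001,"tz":-0.004,"twist":0},{"grip":0.03,"tx":0.018,"ty":-0.001,"tz":-0.006,"twist":0},{"grip":0.03,"tx":0.023,"ty":-0.001,"tz":-0.008,"twist":0},{"grip":0.03,"tx":0.023,"ty":-0.001,"tz":-0.008,"twist":0}]'
```

```text
t: 34.7
tcp_pos: [0.6315, -0.1546, 0.2419]
tcp_rot: [0.003, 0.029, 1.0, -0.001]
force: [0.8, -4.0, 5.4]
width: 0.409
gripper_force: 60.1
t: 35.2
tcp_pos: [0.6541, -0.1562, 0.235]
tcp_rot: [0.004, 0.029, 1.0, -0.002]
force: [1.1, -4.4, 6.8]
width: 0.405
gripper_force: 60.9
```

```bash
for i in 1 2 3; do python3 -m inch '[{"grip":0.03,"tx":0.0015,"ty":0,"tz":-0.001,"twist":0},{"grip":0.03,"tx":0.003,"ty":0,"tz":-0.0015,"twist":0},{"grip":0.03,"tx":0.003,"ty":0,"tz":-0.0015,"twist":0}]'| egrep 'tcp_pos|force: \['; done
```

```text
tcp_pos: [0.6567, -0.1564, 0.2339]
force: [0.3, -4.1, 7.1]
tcp_pos: [0.6599, -0.1566, 0.2326]
force: [0.6, -4.5, 6.9]
tcp_pos: [0.663, -0.1568, 0.2313]
force: [0.1, -4.8, 8.5]
```

```bash
for i in 1 2 3; do python3 -m inch '[{"grip":0.03,"tx":0.0015,"ty":0,"tz":-0.0005,"twist":0},{"grip":0.03,"tx":0.003,"ty":0,"tz":-0.001,"twist":0},{"grip":0.03,"tx":0.003,"ty":0,"tz":-0.001,"twist":0}]'| egrep 'tcp_pos|force: \[|width'; done
python3 - <<'E'
from h import *
cap('wrist','w15.png'); P,I=cloud('w15.png')
o=np.array([.587,-.152]);ex=np.array([.998,-.061]);ey=np.array([.061,.998])
X=(P[...,:2]-o)@ex;Y=(P[...,:2]-o)@ey;Z=P[...,2]
m=(abs(Y)>.112)&(abs(Y)<.128)&(X>-.03)&(X<.12)&(Z>.07)&(Z<.2)
for z in np.arange(.08,.2,.02):
    k=m&(abs(Z-z)<.006); 
    if k.sum()>5: print(round(z,3),k.sum(),np.percentile(X[k],[5,50,95]).round(4))
E
```

```text
tcp_pos: [0.665, -0.157, 0.2304]
force: [-2.2, -3.9, 9.1]
width: 0.411
tcp_pos: [0.6651, -0.157, 0.2303]
force: [-10.5, -4.0, 16.6]
width: 0.408
tcp_pos: [0.6652, -0.157, 0.2301]
force: [-18.0, -2.4, 22.7]
width: 0.41
0.08 335 [0.0022 0.0053 0.009 ]
0.1 404 [0.0126 0.016  0.0199]
0.12 491 [0.023  0.0267 0.0302]
0.14 602 [0.0339 0.0374 0.0411]
0.16 775 [0.0445 0.0481 0.0515]
0.18 1089 [0.0551 0.0589 0.063 ]
```

The door leans 28.2° and pushes back with ~18 N: shut against its stop. Ease the push, release, lift away.

```bash
python3 -m inch '[{"grip":0.03,"tx":-0.002,"ty":0,"tz":0.001,"twist":0},{"grip":0.05,"tx":-0.003,"ty":0,"tz":0.002,"twist":0},{"grip":0.07,"tx":-0.003,"ty":0,"tz":0.003,"twist":0},{"grip":0.08,"tx":-0.003,"ty":0,"tz":0.004,"twist":0},{"grip":0.08,"tx":-0.003,"ty":0,"tz":0.01,"twist":0},{"grip":0.08,"tx":-0.003,"ty":0,"tz":0.04,"twist":0},{"grip":0.08,"tx":-0.003,"ty":0,"tz":0.08,"twist":0},{"grip":0.08,"tx":-0.04,"ty":0,"tz":0.12,"twist":0},{"grip":0.08,"tx":-0.08,"ty":0,"tz":0.15,"twist":0},{"grip":0.08,"tx":-0.12,"ty":0,"tz":0.18,"twist":0}]'; python3 -m inch '[{"grip":0.08,"tx":-0.04,"ty":0,"tz":0,"twist":0},{"grip":0.08,"tx":-0.04,"ty":0,"tz":0,"twist":0},{"grip":0.08,"tx":-0.04,"ty":0,"tz":0,"twist":0}]'
python3 - <<'E'
from h import *
cap('wrist','w16.png'); P,I=cloud('w16.png')
o=np.array([.587,-.152]);ex=np.array([.998,-.061]);ey=np.array([.061,.998])
X=(P[...,:2]-o)@ex;Y=(P[...,:2]-o)@ey;Z=P[...,2]
m=(abs(Y)>.112)&(abs(Y)<.128)&(X>-.03)&(X<.12)&(Z>.075)&(Z<.185)
for s in(-1,1):
    k=m&(Y*s>0); f=np.polyfit(Z[k],X[k],1); print(k.sum(),'lean deg',np.degrees(np.arctan(f[0])).round(2),f.round(4))
m=(abs(Y)<.018)&(X>.03)&(X<.11)&(Z>.225)&(Z<.26); print('bar',X[m].mean().round(4),np.percentile(Z[m],[50,98]).round(4))
# cookies seen through the glass (colour)
h=cv2.cvtColor(I,cv2.COLOR_RGB2HSV); b=((h[...,0]>8)&(h[...,0]<28)&(h[...,1]>60)&(abs(Y)<.1)&(X>-.01)&(X<.09)).astype('u1')
n,l,st,ce=cv2.connectedComponentsWithStats(b); print([s.tolist() for s in st[1:] if s[4]>30])
print(r.get_state()['t'])
E
```

```text
t: 38.05
tcp_pos: [0.552, -0.1533, 0.4025]
tcp_rot: [0.001, 0.028, 1.0, 0.0]
force: [0.9, -0.5, 1.3]
width: 0.94
gripper_force: 0.0
t: 38.35
tcp_pos: [0.5122, -0.1538, 0.4014]
tcp_rot: [0.001, 0.029, 1.0, -0.0]
force: [-0.0, -0.7, 0.2]
width: 0.934
gripper_force: 0.0
566 lean deg 28.04 [ 0.5325 -0.0386]
493 lean deg 28.06 [ 0.5331 -0.0368]
bar 0.0644 [0.2352 0.2379]
[]
38.4
```

```bash
python3 -c "
from cell import r
print(r.sign_off())"
```

```text
the job is handed in; nothing more can be done
None
```

The job is handed in at about 38 s: both cookies were measured upright in their own tins, cookie_b after squirting out of its first regrip on the table, and the door then shut at a measured 28.05° lean (28° is shut). I could not see the cookies through the glass after closing, and the hand-in gave no verdict.

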